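# Set the batch number on three thumbwheels and lock it with the bar

### The job

Roll the three numbered thumbwheels of the batch-number stand so that the digits at the red pointers read 2, 5, 4 from left to right as seen from the robot. Then lay the steel locking bar, red grip upward, across the stand's two end saddles with its grip over the middle wheel, so that it rests fully down in both saddles and in the gaps between the wheels' lugs and locks the number. Leave the stapler, the sample pot and the tape roll where they are.

Things in the scene. Friction and masses are not known exactly. Their poses are not given: they have to be found in the camera images.
- stand: fixed stand turned by up to 0.3 rad: grey base plate 150 x 230 x 10 mm; columns 50 x 10 mm at y = +92 and -92 mm; a 10 mm axle along y at z = 62 mm with three equal wheels at y = +50 (left), 0 (middle), -50 mm (right); a front rail with red pointers at x = -60 mm, top at z = 88 mm. Origin: centre of the base's underside; z up, x away from the robot, y left
- hub_left (a point): centre of the left wheel on the axle, 62 mm above the desk, axes as the stand's. A wheel is a grey disc, 40 mm radius, 20 mm thick, with flat sides. Eight black round lugs (8 mm thick, parallel to the axle, centres at 44 mm radius, tips at 48 mm) stand round its rim, with eight flat cells between, which carry black digits 0 to 7 on white, only the 0 on yellow
- hub_middle (a point): centre of the middle wheel on the axle, 62 mm above the desk; axes as the stand's. Between neighbouring wheels, and outside them up to the columns, 27 to 30 mm are free (only the axle is there)
- hub_right (a point): centre of the right wheel on the axle, 62 mm above the desk; axes as the stand's. A wheel pinched by its flat sides follows the hand round the axle fully if the hand tilts along with it; held at a fixed tilt the pads slip and it follows only about two thirds
- pointer (a point): tip of the red pointer of the middle wheel, on the front rail; the other two are 50 mm to the left and right. The digit that counts is the one nearest above the pointer, on the cell 45 degrees forward of the wheel's top, facing robot and ceiling; the next cell is then level on top of the wheel, with a 25 mm gap between its two lugs for the bar
- wheel_left (a joint): left wheel (rad): n x 0.785 when digit n (0 to 7) stands at its red pointer. Grows as the wheel's top rolls away from the robot. Stops at -0.2 and 5.7, so it cannot be rolled through from 7 to 0. No clicks: it may stand between digits, turns against about 0.05 N m of friction and stays where it is left.
- wheel_middle (a joint): middle wheel (rad): n x 0.785 when digit n (0 to 7) stands at its red pointer. Grows as the wheel's top rolls away from the robot. Stops at -0.2 and 5.7, so it cannot be rolled through from 7 to 0. No clicks: it may stand between digits, turns against about 0.05 N m of friction and stays where it is left.
- wheel_right (a joint): right wheel (rad): n x 0.785 when digit n (0 to 7) stands at its red pointer. Grows as the wheel's top rolls away from the robot. Stops at -0.2 and 5.7, so it cannot be rolled through from 7 to 0. No clicks: it may stand between digits, turns against about 0.05 N m of friction and stays where it is left.
- seat (a point): midway between the floors of the two end saddles, 104 mm above the desk; axes as the stand's. A saddle is a U slot 22 mm wide (in x) on top of a column, with sides 13 mm high and flared lips 9 mm higher. The seated bar's underside rests on the saddle floors, 1 mm above the wheels' top cells, its length along the stand's y
- bar_grip (a point): the loose locking bar (0.18 to 0.35 kg): steel, 16 mm wide (x), 210 long (y), 10 high, with a red grip block in the middle, 14 mm wide (x), 46 long (y), from 10 to 41 mm above the underside. This point is in the grip, 25 mm above the underside; z up, y along the bar (either way round). It starts grip up on the desk, left or right of the stand
- stapler: bystander: dark blue stapler, 34 x 134 x 44 mm, long along its y, on the desk on the other side of the stand from the bar; origin at the centre of its underside
- pot: bystander: yellow sample pot with white screw cap, 50 mm diameter, 54 mm high, behind the stand to the left; origin at the centre of its underside
- tape: bystander: yellow roll of tape, 99 mm diameter, 48 mm high, behind the stand to the right; origin at the centre of its underside
Things that resemble listed ones, but are neither listed nor needed, are in the scene too. There is more than one size of the part that bears bar_grip; the job needs the larger.

How it is judged:
On the way:
1. all three wheels show the number 2 5 4 while the bar is not yet in the saddles (value of joint wheel_left between 1.3708 and 1.7708 rad and value of joint wheel_middle between 3.727 and 4.127 rad and value of joint wheel_right between 2.9416 and 3.3416 rad and distance between bar_grip and seat above 0.08 m), for 0.2 s.
At the end, for the whole second after the job is handed in: The wheels show 2, 5, 4 (each within 0.2 rad, a quarter of a digit step) and the bar, grip up, lies at rest fully down in both saddles: level and along the axle within 0.08 rad, its middle within 5 mm across and 12 mm along the slots, height within 3 mm (value of joint wheel_left between 1.3708 and 1.7708 rad and value of joint wheel_middle between 3.727 and 4.127 rad and value of joint wheel_right between 2.9416 and 3.3416 rad and x of bar_grip in the frame of seat between -0.005 and 0.005 m and y of bar_grip in the frame of seat between -0.012 and 0.012 m and z of bar_grip in the frame of seat between 0.022 and 0.028 m and angle between bar_grip's own z axis and vertical below 0.08 rad and angle between the y axis of bar_grip and the y axis of stand, either way round below 0.08 rad and linear speed of bar below 0.02 m/s); the robot touches nothing.
It fails at once if the stapler is pushed away (more than 40 mm) (distance of stapler from where it was at the start of the episode above 0.04 m).
It fails at once if the sample pot is pushed away (more than 40 mm) (distance of pot from where it was at the start of the episode above 0.04 m).
It fails at once if the tape roll is pushed away (more than 40 mm) (distance of tape from where it was at the start of the episode above 0.04 m).
It also fails if it takes over 72 s, if anything falls off the work surface, if the arm or the gripper's body presses on something with over 40 N, if the wrist force passes 120 N, or if a joint passes its speed limit or range.

### The arm

A 6-joint arm with a two-finger parallel gripper is mounted at the origin on a cart in front of the work surface, level with it; the furniture and walls round the work are solid. World frame = base frame: x ahead of the robot, y to its left, z up, the work surface at z = 0. Lengths are in m, angles in rad, forces in N, time in s.
With the tool pointing down it reaches from about 0.325 to 0.775 m from the base axis. Payload 5.5 kg.
Tool frame: the origin (TCP) lies at the very end of the fingers, on their centre line; the grasp point (between the pads) lies 19 mm behind it; x points along the fingers, z is the direction in which the jaws open and shut, and the axes are right-handed (so a half turn about x gives the same grasp; the last joint's range is limited). The gripper opens to 88 mm and grips with 3 to 60 N. Pads are 20 mm wide; open, the fingers measure 115 mm over their backs; the gripper's body (75 mm by 178 mm) begins 61 mm behind the grasp point.
Start: joints at [1.145, 0.091, 1.231, -0, 1.82, -0.057], TCP at [0.216, 0.56, 0.223] pointing down, gripper open.
Joint ranges: [-2.87, 2.87], [-0.86, 2.18], [0.17, 2.46], [-1.51, 4.65], [0.06, 2.69], [-2.65, 2.65]. Speed limits (rad/s): [2.57, 2.57, 3.01, 3.14, 3.14, 3.14].

### API

Orientations are given as a rotation vector (axis times angle).
In Python, from bench import sensors, eyes, bot gives the robot as it stands. The module is installed in compiled form; this text tells all that it offers.
- The arm moves only by the shell command python3 -m pendant 'ROWS' [FORCE]. ROWS is JSON, a list of rows, each an object with "grip": the opening, from 0 (shut) to 1 (fully open); "offset": the shift along the tool's x, y, z scaled (see below), a list of three; "dr": the turn, a rotation vector about the tool's x, y, z scaled (see below), a list of three. In form: [{"grip": grip, "offset": [x, y, z], "dr": [wx, wy, wz]}, ...]. A call has 1 to 12 rows; each row shifts and turns the commanded pose from where the row before left it, along the tool's axes as they then stand; what a row does not reach is not made up. The controller multiplies each number of a shift by 40 mm and each number of a turn by 8 degrees. A row lasts 1/8 s, in which the tool goes at most 62.5 mm and 10.7 degrees, less where a joint would pass 70% of its speed; a pose out of reach is approached as far as the arm can. A call with a number of a shift or a turn outside -1 to 1 is refused whole. A call with a gripper value outside its range is refused whole. The fingers move at their own pace and stop on an object; FORCE is the grip in N (left out, the last holds). Time passes only in rows, so rows that do not move let the fingers close. It gives the time, the measured TCP pose, the force and the opening at its end, in the units of the state.
- sensors.observe(): the state, without advancing time (a new reading comes with each control period).
- eyes.capture(name): name is "scene" or "side" or "wrist"; returns the picture (400x640x3 uint8, red, green, blue); there is no depth.
- eyes.camera_params(name): a dict with "mtx" (3x3 intrinsics, pixels), "dist_coeffs" ([k1, k2, p1, p2, k3] as OpenCV has them; the pictures are not rectified), "R" (3x3) and "t" (3): a world point X has camera coordinates R X + t; the wrist camera has in their place "mount" (4x4, takes a point from camera to tool coordinates, whose origin is the TCP and whose axes are the tool frame's). Camera axes: x right, y down, z forward; pixel columns grow to the right and rows downward; lengths in m; the calibration is good to about 2 mm. A picture is of the moment at which its call begins: read the wrist's pose just before it. camera_params takes no time and is no camera call.
- bot.sign_off(): hands the job in, once; it reports no verdict.
The state is a dict: "time": time; "joint_pos": joint angles; "dq": joint speeds; "effort": joint torques, N m; "position": TCP position; "eef_rot": TCP orientation; "wrist_force": force on the tool from outside, world axes, zero at the start; "ft_torque": the same for the moment, N m; "width": finger opening in m.
Only numpy, scipy, OpenCV 4.12 (cv2) and the standard library are available. Lean on these libraries where they do the work, as an engineer would, in place of code of your own. Each camera call takes 0.05 s, during which the arm holds its last target.

## Working session

There is one attempt and no reset: what is moved stays moved. The work goes in short steps, Python scripts to look and compute and a shell command to move; the robot and the scene stay as the last step left them, time stands still between calls to the robot, and variables do not carry over. Pictures are saved under pics/ and viewed, and the job is handed in when it is done.

```bash
mkdir -p pics
python3 - <<'E'
from bench import sensors, eyes, bot
import cv2
s=sensors.observe();print(s)
for n in ["scene","side","wrist"]:
    im=eyes.capture(n);cv2.imwrite(f"pics/{n}0.png",im[:,:,::-1])
    print(n,eyes.camera_params(n))
E
```

```text
{'time': 0.0, 'joint_pos': array([ 1.14532365e+00,  9.18904511e-02,  1.23188256e+00,  7.21961960e-06,
        1.81979974e+00, -5.66749688e-02]), 'dq': array([ 2.42827315e-04, -1.14724705e-03,  8.99547852e-04, -9.85253617e-04,
        6.95404109e-04,  3.71092310e-05]), 'effort': array([-5.80878659e-04, -4.46453369e+01, -4.06444430e+01,  6.97858958e-02,
        2.93954951e-02, -1.21327912e-04]), 'position': array([0.21615936, 0.55939208, 0.22148985]), 'eef_rot': array([-0.93445797,  1.36314011,  0.93277491]), 'wrist_force': array([-0.53893681,  0.2575186 ,  0.70206598]), 'ft_torque': array([ 0.01321764, -0.07385169,  0.02955228]), 'width': 0.08794594840571437}
scene {'mtx': array([[410.65445388,   0.        , 323.25055222],
       [  0.        , 410.65445388, 204.46433624],
       [  0.        ,   0.        ,   1.        ]]), 'dist_coeffs': array([-0.04513637,  0.        ,  0.        ,  0.        ,  0.        ]), 'R': array([[ 0.80920189, -0.58749352, -0.00660739],
       [-0.397561  , -0.53924299, -0.74240302],
       [ 0.43259398,  0.60338078, -0.66992096]]), 't': array([-0.49018089,
[... 385 characters left out ...]
    [ 0.18093077, -0.62936671, -0.75575234]]), 't': array([0.57285494, 0.19727116, 0.9978895 ])}
wrist {'mtx': array([[318.38947813,   0.        , 321.98126472],
       [  0.        , 318.38947813, 200.71016927],
       [  0.        ,   0.        ,   1.        ]]), 'dist_coeffs': array([0.01647251, 0.        , 0.        , 0.        , 0.        ]), 'mount': array([[-8.86977755e-04, -2.96616453e-01,  9.54996279e-01,
        -1.62310973e-01],
       [-5.20857732e-05, -9.54996640e-01, -2.96616614e-01,
         8.20214993e-02],
       [ 9.99999605e-01, -3.12834058e-04,  8.31611278e-04,
        -6.13739804e-05],
       [ 0.00000000e+00,  0.00000000e+00,  0.00000000e+00,
         1.00000000e+00]])}
```

View pics/scene0.png

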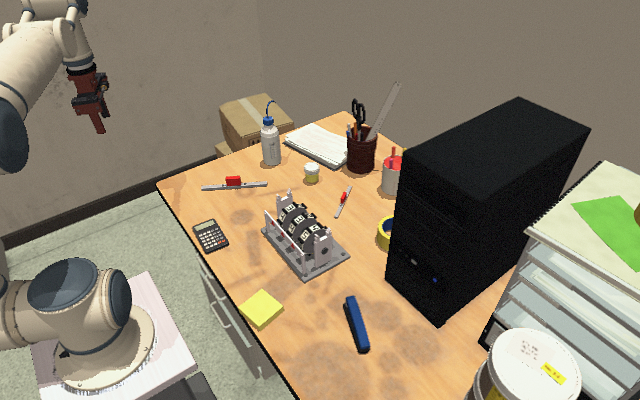

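View pics/side0.png

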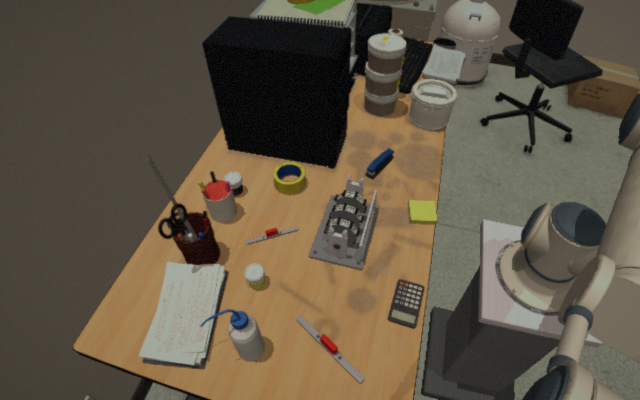

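View pics/wrist0.png

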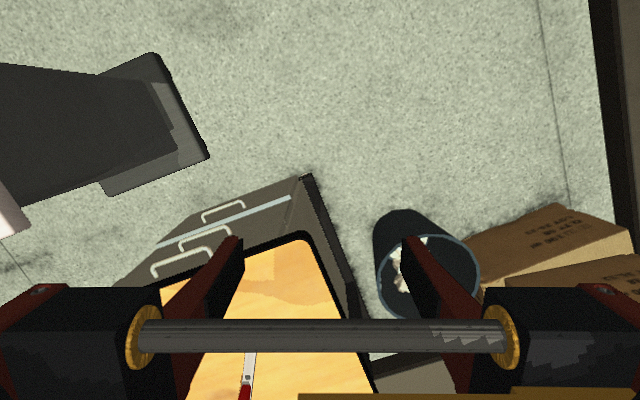

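Candidates for the bar: the long one at scene (235,184) / side (329,345), and a short one at scene (343,202) / side (272,235). The long one is the left candidate. I'll check it with a crop and measure the lengths, along with the stand.

```bash
cat > h.py <<'E'
from bench import sensors, eyes, bot
import cv2, numpy as np
from scipy.spatial.transform import Rotation as Ro
def ray(n,px,pose=None):
    c=eyes.camera_params(n)
    u=cv2.undistortPoints(np.array(px,float).reshape(-1,1,2),c["mtx"],c["dist_coeffs"]).reshape(-1,2)
    d=np.c_[u,np.ones(len(u))]
    if n=="wrist":
        s=pose or sensors.observe();R=Ro.from_rotvec(s["eef_rot"]).as_matrix();M=c["mount"]
        return s["position"]+R@M[:3,3],(R@M[:3,:3]@d.T).T
    return -c["R"].T@c["t"],(c["R"].T@d.T).T
def plane(n,px,z,pose=None):
    o,d=ray(n,px,pose);return o+d*((z-o[2])/d[:,2])[:,None]
def proj(n,P,pose=None):
    c=eyes.camera_params(n);P=np.array(P,float).reshape(-1,3)
    if n=="wrist":
        s=pose or sensors.observe();R=Ro.from_rotvec(s["eef_rot"]).as_matrix();M=c["mount"]
        Rc=(R@M[:3,:3]).T;t=-Rc@(s["position"]+R@M[:3,3])
    else: Rc,t=c["R"],c["t"]
    return cv2.projectPoints(P,cv2.Rodrigues(Rc)[0],t,c["mtx"],c["dist_coeffs"])[0].reshape(-1,2)
def tri(a,pa,b,pb):
    o1,d1=ray(a,pa);o2,d2=ray(b,pb);out=[]
    for x,y in zip(d1,d2):
        s=np.linalg.lstsq(np.c_[x,-y],o2-o1,rcond=None)[0]
        out.append(((o1+s[0]*x)+(o2+s[1]*y))/2)
    return np.array(out)
def crop(n,x0,y0,x1,y1,k,name,im=None):
    im=eyes.capture(n) if im is None else im
    cv2.imwrite("pics/"+name,cv2.resize(im[y0:y1,x0:x1,::-1],None,fx=k,fy=k,interpolation=cv2.INTER_CUBIC));return im
E
python3 - <<'E'
from h import *
s0=cv2.imread("pics/scene0.png")[:,:,::-1];d0=cv2.imread("pics/side0.png")[:,:,::-1]
a=cv2.resize(s0[165:285,195:360],None,fx=4.5,fy=4.5,interpolation=cv2.INTER_CUBIC)
cv2.imwrite("pics/c_scene.png",a[:,:,::-1])
b=cv2.resize(d0[165:395,240:400],None,fx=2.6,fy=2.6,interpolation=cv2.INTER_CUBIC)
cv2.imwrite("pics/c_stand_side.png",cv2.resize(d0[170:275,300:390],None,fx=5.5,fy=5.5,interpolation=cv2.INTER_CUBIC)[:,:,::-1])
cv2.imwrite("pics/c_bar_side.png",cv2.resize(d0[300:390,280:380],None,fx=6,fy=6,interpolation=cv2.INTER_CUBIC)[:,:,::-1])
E
```

```text
(no output)
```

View pics/c_scene.png

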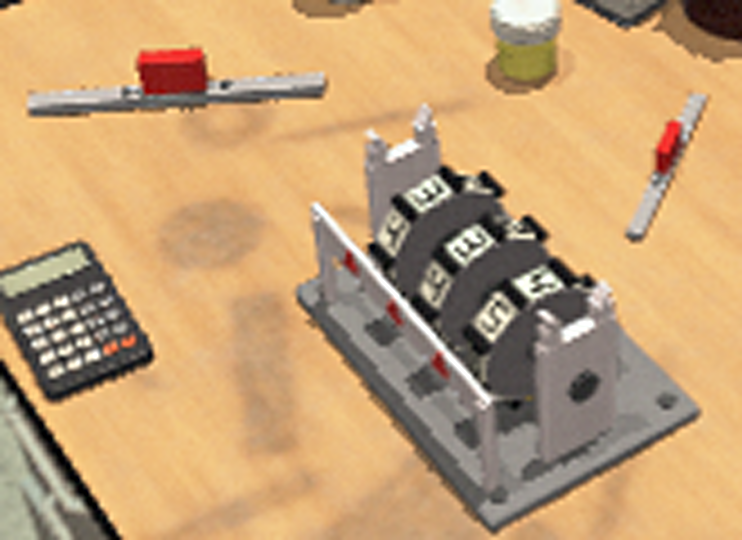

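View pics/c_stand_side.png

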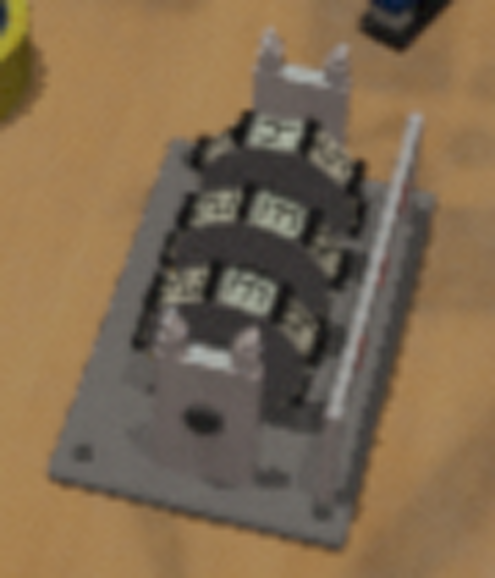

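View pics/c_bar_side.png

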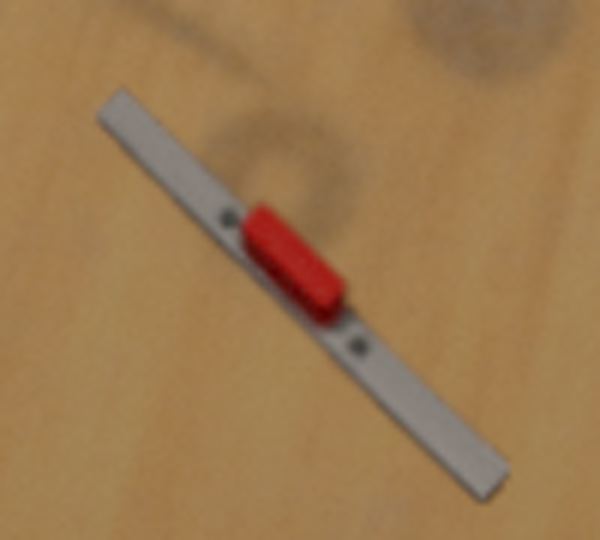

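The 209 mm-looking bar with the larger grip at scene (235,184) is the one I want. Next, the poses.

Run:
```python
from h import *
np.set_printoptions(precision=4,suppress=True)
f=lambda p,k,x,y:np.array(p)/k+np.array([x,y])-0.5+0.5/k
sc=plane("scene",f([[495,515],[700,405],[298,285]],4.5,195,165),0.01)
sd=plane("side",f([[345,540],[52,476],[432,200],[175,145]],5.5,300,170),0.01)
print("base scene",sc,"\nside",sd)
for q in (sc[[0,2]],sd[[2,0]],sd[[3,1]]):
    v=q[1]-q[0];print(np.arctan2(-v[0],v[1]),np.linalg.norm(v))
c=(sd[0]+sd[3])/2;c2=(sd[1]+sd[2])/2;c3=(sc[1]+sc[2])/2;print("centre",c,c2,c3)
# red masks
for n in("scene","side"):
    im=cv2.imread(f"pics/{n}0.png");hsv=cv2.cvtColor(im,cv2.COLOR_BGR2HSV)
    m=((hsv[...,0]<8)|(hsv[...,0]>172))&(hsv[...,1]>150)&(hsv[...,2]>90)
    N,l,st,ce=cv2.connectedComponentsWithStats(m.astype(np.uint8))
    for i in range(1,N):
        if st[i,4]>8: print(n,st[i],ce[i])
b=plane("side",f([[112,103],[497,485]],6,280,300),0.010);print("bar side",b,b.mean(0))
b2=plane("scene",f([[30,98],[325,80]],4.5,195,165),0.010);print("bar scene",b2,b2.mean(0))
for q in(b,b2):
    v=q[1]-q[0];print(np.arctan2(-v[0],v[1]),np.linalg.norm(v))
q=plane("scene",f([[632,233],[702,98]],4.5,195,165),0.007);print("small",q,np.linalg.norm(q[1]-q[0]))
```

```text
base scene [[ 0.462  -0.1181  0.01  ]
 [ 0.6054 -0.1227  0.01  ]
 [ 0.4628  0.1059  0.01  ]] 
side [[ 0.4599  0.1023  0.01  ]
 [ 0.6049  0.1046  0.01  ]
 [ 0.4582 -0.1179  0.01  ]
 [ 0.6023 -0.1199  0.01  ]]
-0.0037043978277338982 0.224041716682763
-0.007676777200580578 0.22020693697494578
-0.011566215077815085 0.2244184395981437
centre [ 0.5311 -0.0088  0.01  ] [ 0.5316 -0.0067  0.01  ] [ 0.5341 -0.0084  0.01  ]
scene [384 146  18  24 214] [393.3505 160.8318]
scene [226 176  15  10 134] [232.791  180.3806]
scene [341 192   5  11  38] [343.     196.8684]
side [202 180  29  21 395] [216.2633 190.0759]
side [266 228  12   8  68] [271.2941 231.5294]
side [320 334  17  20 153] [328.3987 343.4118]
bar side [[0.5798 0.2766 0.01  ]
 [0.3999 0.381  0.01  ]] [0.4899 0.3288 0.01  ]
bar scene [[0.4011 0.3829 0.01  ]
 [0.5808 0.2751 0.01  ]] [0.491 0.329 0.01 ]
1.0445968507930896 0.20795679417141366
-2.111438141699099 0.2095829054345731
small [[0.6639 0.021  0.007 ]
 [0.7875 0.1017 0.007 ]] 0.14765886028027408
```

```bash
cat >> h.py <<'E'
def st(psi=None):
    s=sensors.observe();R=Ro.from_rotvec(s["eef_rot"]).as_matrix()
    print("t",round(s["time"],2),"p",s["position"].round(4),"w",round(s["width"],4),"F",s["wrist_force"].round(1),"q",s["joint_pos"].round(3))
    return s,R
def goto(P,Rg):
    "number of full units (40mm along current tool axes; 8deg) to the goal"
    s,R=st();d=R.T@(np.array(P)-s["position"]);w=Ro.from_matrix(R.T@Rg).as_rotvec()
    print("offset units",(d/0.04).round(3),"dr units",(np.degrees(w)/8).round(3))
def Rdown(yaw,tilt=0):
    "tool z along yaw direction of stand y; tilt>0: hand top leans away from robot"
    R=Ro.from_euler("z",yaw).as_matrix()@Ro.from_euler("y",tilt).as_matrix()
    z=R@[0,1,0];x=R@[0,0,-1];return np.c_[x,np.cross(z,x),z]
E
python3 - <<'E'
from h import *
s,R=st();print(R.round(3))
goto([0.47,-0.008,0.26],Rdown(-0.007))
E
```

```text
t 0.15 p [0.2162 0.5594 0.2217] w 0.0878 F [ 1.   0.1 -0. ] q [ 1.145  0.092  1.232 -0.     1.82  -0.057]
[[-0.001 -0.933  0.36 ]
 [-0.001  0.36   0.933]
 [-1.     0.    -0.002]]
t 0.15 p [0.2162 0.5594 0.2217] w 0.0878 F [ 1.   0.1 -0. ] q [ 1.145  0.092  1.232 -0.     1.82  -0.057]
offset units [ -0.94  -11.032 -10.947] dr units [-2.591 -0.011 -0.003]
```

```bash
python3 -m pendant '[{"grip":1,"offset":[-0.3,0,0],"dr":[-0.87,0,0]},{"grip":1,"offset":[-0.3,0,0],"dr":[-0.87,0,0]},{"grip":1,"offset":[-0.35,0,0],"dr":[-0.86,0,0]},{"grip":1,"offset":[0,-0.5,-1],"dr":[0,0,0]},{"grip":1,"offset":[0,-0.5,-1],"dr":[0,0,0]},{"grip":1,"offset":[0,-0.5,-1],"dr":[0,0,0]},{"grip":1,"offset":[0,-0.5,-1],"dr":[0,0,0]},{"grip":1,"offset":[0,-0.5,-1],"dr":[0,0,0]},{"grip":1,"offset":[0,-0.5,-1],"dr":[0,0,0]},{"grip":1,"offset":[0,-0.5,-1],"dr":[0,0,0]},{"grip":1,"offset":[0,-0.5,-1],"dr":[0,0,0]}]'
python3 -m pendant '[{"grip":0.45,"offset":[0,-0.5,-1],"dr":[0,0,0]},{"grip":0.45,"offset":[0,-0.5,-1],"dr":[0,0,0]},{"grip":0.45,"offset":[0,-0.5,-1],"dr":[0,0,0]},{"grip":0.45,"offset":[0,-0.5,-1],"dr":[0,0,0]},{"grip":0.45,"offset":[0,-0.35,-1],"dr":[0,0,0]},{"grip":0.45,"offset":[0,0,-1],"dr":[0,0,0]},{"grip":0.45,"offset":[0,0,-0.2],"dr":[0,0,0]},{"grip":0.45,"offset":[0,0,0],"dr":[0,0,0]}]'
python3 - <<'E'
from h import *
st();crop("wrist",0,0,640,400,1.2,"w1.png");st()
E
```

```text
time: 1.52
position: [0.3748, 0.2374, 0.2604]
eef_rot: [-1.205, 1.212, 1.205]
wrist_force: [0.1, 0.4, 0.1]
width: 0.088
time: 2.52
position: [0.4669, -0.0097, 0.2605]
eef_rot: [-1.204, 1.212, 1.205]
wrist_force: [0.3, 0.5, 1.0]
width: 0.0397
t 2.52 p [ 0.4669 -0.0097  0.2605] w 0.0397 F [0.3 0.5 1. ] q [-0.094 -0.253  1.49   0.     1.906 -1.658]
t 2.58 p [ 0.467  -0.0091  0.2606] w 0.0395 F [-0.6  0.9  0.5] q [-9.300e-02 -2.540e-01  1.489e+00  1.000e-03  1.906e+00 -1.658e+00]
```

View pics/w1.png

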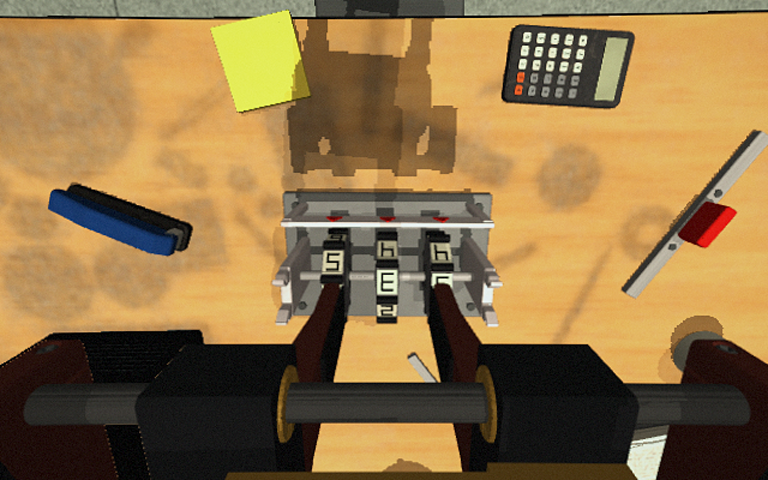

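Run:
```python
from h import *
im=eyes.capture("wrist");cv2.imwrite("pics/w1raw.png",im[:,:,::-1])
crop("wrist",220,150,430,280,3.8,"w1c.png",im)
```

```text
(no output)
```

View pics/w1c.png

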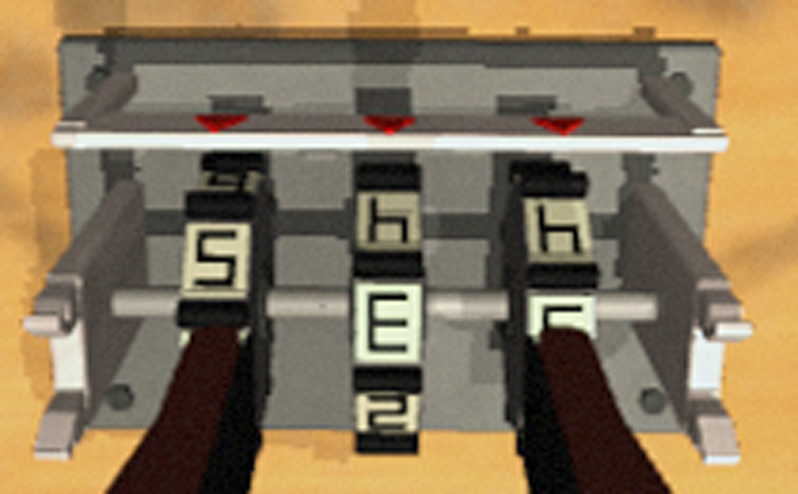

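```bash
cat >> h.py <<'E'
def cyl(n,px,r,cx=0.532,cy=-0.008,yaw=-0.007,pose=None):
    "forward angle (deg from top toward robot) where pixel rays meet a cylinder of radius r about the axle; and stand y"
    o,d=ray(n,px,pose);Rz=Ro.from_euler("z",-yaw).as_matrix()
    o=Rz@(o-[cx,cy,0.062]);d=d@Rz.T;res=[]
    for v in d:
        a=v[0]**2+v[2]**2;b=o[0]*v[0]+o[2]*v[2];c=o[0]**2+o[2]**2-r*r
        D=b*b-a*c
        if D<0: res.append((np.nan,np.nan));continue
        t=(-b-np.sqrt(D))/a;p=o+t*v;res.append((np.degrees(np.arctan2(-p[0],p[2])),p[1]))
    return np.array(res)
E
python3 - <<'E'
from h import *
np.set_printoptions(precision=4,suppress=True)
f=lambda p,k,x,y:np.array(p)/k+np.array([x,y])-0.5+0.5/k
g=lambda p:f(p,3.8,220,150)
print("base",plane("wrist",g([[60,38],[719,40],[715,430]]),.01))
p=plane("wrist",g([[222,131],[390,133],[560,133]]),.088);print("ptr",p)
q=plane("wrist",g([[30,324],[42,445],[735,327],[722,450]]),.126);print("lips",q,q.mean(0))
fl=plane("wrist",g([[70,360],[706,362]]),.104);print("floors",fl,fl.mean(0))
print("lugs R",cyl("wrist",g([[222,203],[212,313]]),.048))
print("lugs M",cyl("wrist",g([[388,178],[388,265],[386,380],[386,442]]),.048))
print("lugs L",cyl("wrist",g([[548,180],[560,275]]),.048))
print("cells",cyl("wrist",g([[217,258],[390,220],[388,322],[388,412],[560,228]]),.040))
E
```

```text
base [[ 0.4567 -0.1212  0.01  ]
 [ 0.4585  0.105   0.01  ]
 [ 0.6079  0.1148  0.01  ]]
ptr [[ 0.47   -0.0561  0.088 ]
 [ 0.4709 -0.0082  0.088 ]
 [ 0.4711  0.0404  0.088 ]]
lips [[ 0.5129 -0.104   0.126 ]
 [ 0.5489 -0.104   0.126 ]
 [ 0.5148  0.0833  0.126 ]
 [ 0.5514  0.0826  0.126 ]] [ 0.532  -0.0105  0.126 ]
floors [[ 0.5337 -0.1006  0.104 ]
 [ 0.5353  0.0826  0.104 ]] [ 0.5345 -0.009   0.104 ]
lugs R [[56.7819 -0.0493]
 [16.9087 -0.0505]]
lugs M [[ 69.588   -0.0011]
 [ 33.1829  -0.0011]
 [ -6.9821  -0.0016]
 [-42.0992  -0.0016]]
lugs L [[68.5956  0.0463]
 [29.8694  0.0475]]
cells [[ 38.6576  -0.0507]
 [ 56.9817  -0.0005]
 [ 12.0704  -0.0011]
 [-37.0691  -0.001 ]
 [ 52.9569   0.0495]]
```

```bash
sed -i 's/cx=0.532,cy=-0.008,yaw=-0.007/cx=0.533,cy=-0.009,yaw=-0.010/' h.py
cat >> h.py <<'E'
A=np.array([0.533,-0.009,0.062]);YAW=-0.010
S=Ro.from_euler("z",YAW).as_matrix()
def wgoal(y,tiltdeg,r):
    t=np.radians(tiltdeg);return A+S@np.array([r*np.sin(t),y,r*np.cos(t)]),Rdown(YAW,t)
E
python3 - <<'E'
from h import *
goto(*wgoal(-.05,0,.19)); goto(*wgoal(-.05,26,.1)); print(wgoal(-.05,26,.1)[0])
E
```

```text
t 2.62 p [ 0.467  -0.0088  0.2607] w 0.0394 F [-0.3  0.6 -0.3] q [-0.092 -0.254  1.489  0.     1.906 -1.658]
offset units [ 0.217 -1.644 -1.247] dr units [0.038 0.003 0.001]
t 2.62 p [ 0.467  -0.0088  0.2607] w 0.0394 F [-0.3  0.6 -0.3] q [-0.092 -0.254  1.489  0.     1.906 -1.658]
offset units [ 2.72  -2.739 -1.254] dr units [ 0.038 -0.005  3.251]
[ 0.57633493 -0.05943586  0.1518794 ]
```

```bash
python3 -m pendant '[{"grip":0.39,"offset":[0,-0.9,-0.42],"dr":[0.04,0,0.8]},{"grip":0.39,"offset":[0.4,-0.9,-0.42],"dr":[0,0,0.8]},{"grip":0.39,"offset":[0.6,-0.5,-0.42],"dr":[0,0,0.85]},{"grip":0.39,"offset":[0.3,0,0],"dr":[0,0,0.8]},{"grip":0.39,"offset":[0,0,0],"dr":[0,0,0]},{"grip":0.39,"offset":[0,0,0],"dr":[0,0,0]}]'
python3 - <<'E'
from h import *
goto(*wgoal(-.05,26,.1));goto(*wgoal(-.05,26,.011))
E
```

```text
time: 3.38
position: [0.547, -0.06, 0.2028]
eef_rot: [-0.953, 1.536, 1.525]
wrist_force: [-0.5, -0.1, 1.1]
width: 0.0345
t 3.38 p [ 0.547  -0.06    0.2028] w 0.0345 F [-0.5 -0.1  1.1] q [-0.136  0.368  1.008 -0.069  2.211 -1.725]
offset units [ 0.829 -1.214  0.022] dr units [-0.001 -0.004  0.026]
t 3.38 p [ 0.547  -0.06    0.2028] w 0.0345 F [-0.5 -0.1  1.1] q [-0.136  0.368  1.008 -0.069  2.211 -1.725]
offset units [ 3.054 -1.205  0.023] dr units [-0.001 -0.004  0.026]
```

```bash
python3 -m pendant '[{"grip":0.39,"offset":[0.3,-0.6,0.02],"dr":[0,0,0]},{"grip":0.39,"offset":[0.3,-0.61,0],"dr":[0,0,0]},{"grip":0.39,"offset":[0.23,0,0],"dr":[0,0,0.03]},{"grip":0.39,"offset":[0.5,0,0],"dr":[0,0,0]},{"grip":0.39,"offset":[0.5,0,0],"dr":[0,0,0]},{"grip":0.39,"offset":[0.5,0,0],"dr":[0,0,0]},{"grip":0.39,"offset":[0.4,0,0],"dr":[0,0,0]},{"grip":0.39,"offset":[0.32,0,0],"dr":[0,0,0]},{"grip":0.39,"offset":[0,0,0],"dr":[0,0,0]}]'
python3 - <<'E'
from h import *
goto(*wgoal(-.05,26,.011))
crop("wrist",150,60,510,330,2.2,"w2.png")
E
```

```text
time: 4.5
position: [0.5357, -0.0599, 0.0715]
eef_rot: [-0.947, 1.541, 1.529]
wrist_force: [-0.7, -0.5, 0.3]
width: 0.0346
t 4.5 p [ 0.5357 -0.0599  0.0715] w 0.0346 F [-0.7 -0.5  0.3] q [-0.138  0.378  1.232 -0.061  1.985 -1.709]
offset units [-0.027 -0.031  0.022] dr units [-0.009  0.002 -0.026]
```

View pics/w2.png

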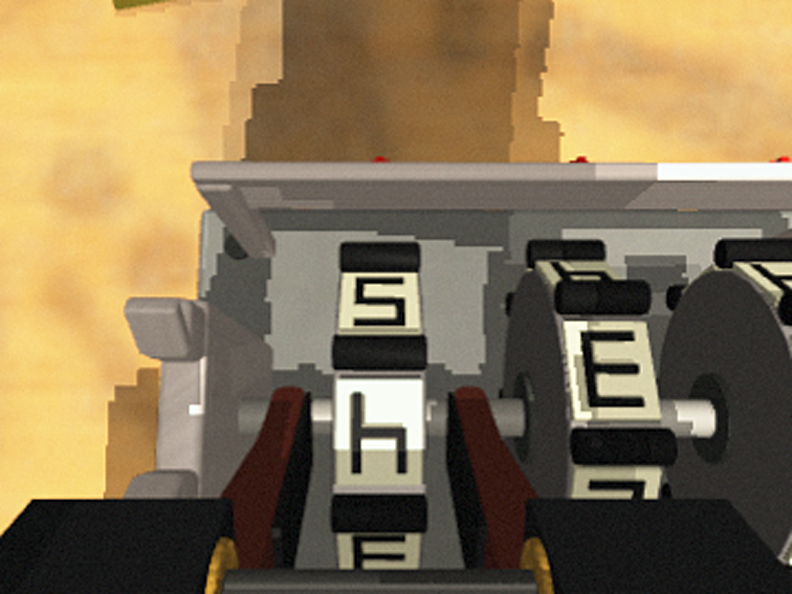

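Run:
```python
from h import *
f=lambda p:np.array(p)/2.2+np.array([150,60])-0.27
print(cyl("wrist",f([[380,303],[378,430]]),.040))
print(cyl("wrist",f([[380,256],[378,352],[378,512]]),.047))
print("M",cyl("wrist",f([[603,297],[622,446]]),.047))
```

```text
[[39.14387378 -0.05045621]
 [-5.30547824 -0.05094308]]
[[ 5.17035570e+01 -5.04345845e-02]
 [ 1.53794811e+01 -5.09167476e-02]
 [-2.55754768e+01 -5.09590112e-02]]
M [[ 3.22157146e+01 -1.49672905e-03]
 [-8.34735830e+00 -1.42648274e-03]]
```

```bash
python3 -m pendant '[{"grip":0,"offset":[0,0,0.02],"dr":[0,0,0]},{"grip":0,"offset":[0,0,0],"dr":[0,0,0]},{"grip":0,"offset":[0,0,0],"dr":[0,0,0]},{"grip":0,"offset":[0,0,0],"dr":[0,0,0]}]' 15
python3 - <<'E'
from h import *
st()
E
python3 -m pendant '[{"grip":0,"offset":[0.003,0.038,0],"dr":[0,0,-1]},{"grip":0,"offset":[0.003,0.038,0],"dr":[0,0,-1]},{"grip":0,"offset":[0.003,0.038,0],"dr":[0,0,-1]},{"grip":0,"offset":[0.003,0.038,0],"dr":[0,0,-1]},{"grip":0,"offset":[0.003,0.038,0],"dr":[0,0,-1]},{"grip":0,"offset":[0.003,0.038,0],"dr":[0,0,-1]},{"grip":0,"offset":[0,0.01,0],"dr":[0,0,-0.28]},{"grip":0,"offset":[0,0,0],"dr":[0,0,0]},{"grip":0,"offset":[0,0,0],"dr":[0,0,0]}]'
python3 - <<'E'
from h import *
goto(*wgoal(-.05,-24.2,.011))
crop("wrist",150,60,510,330,2.2,"w3.png")
E
```

```text
time: 5.05
position: [0.5369, -0.0599, 0.0717]
eef_rot: [-0.948, 1.541, 1.528]
wrist_force: [2.8, -4.6, 5.2]
width: 0.0203
t 5.05 p [ 0.5369 -0.0599  0.0717] w 0.0203 F [ 2.8 -4.6  5.2] q [-0.137  0.38   1.228 -0.062  1.985 -1.708]
time: 6.18
position: [0.5254, -0.0597, 0.0672]
eef_rot: [-1.371, 0.907, 0.889]
wrist_force: [6.4, -6.1, -10.9]
width: 0.02
t 6.17 p [ 0.5254 -0.0597  0.0672] w 0.02 F [  6.4  -6.1 -10.9] q [-0.236 -0.474  2.053  0.097  1.159 -1.816]
offset units [-0.084 -0.107  0.018] dr units [-0.013 -0.012 -0.059]
```

View pics/w3.png

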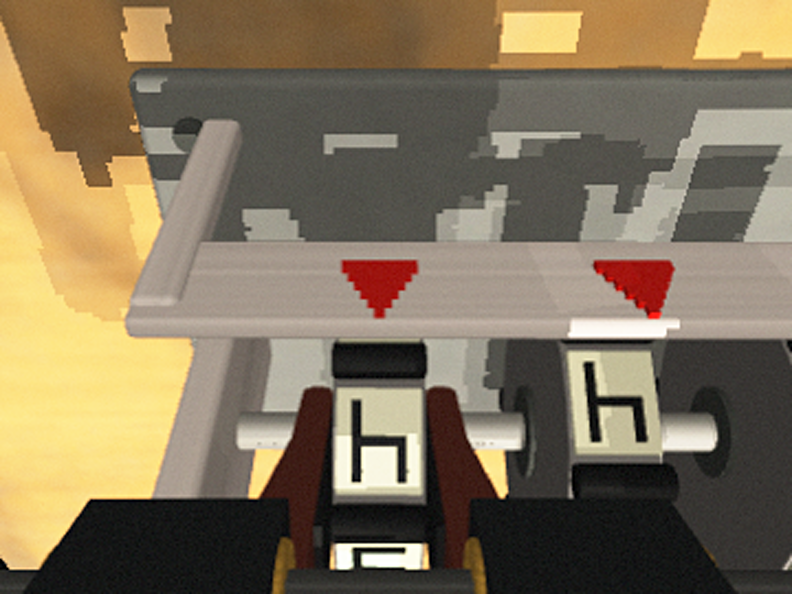

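```bash
python3 - <<'E'
from h import *
f=lambda p:np.array(p)/2.2+np.array([150,60])-0.27
print(cyl("wrist",f([[380,445]]),.040))
print(cyl("wrist",f([[380,360],[378,522]]),.047))
E
python3 -m pendant '[{"grip":0.39,"offset":[0,0,0],"dr":[0,0,0]},{"grip":0.39,"offset":[0,0,0],"dr":[0,0,0]},{"grip":0.39,"offset":[-0.4,0,0],"dr":[0,0,0]},{"grip":0.39,"offset":[-0.8,0,0],"dr":[0,0,0]},{"grip":0.39,"offset":[-0.9,0,0],"dr":[0,0,0]},{"grip":0.39,"offset":[-0.9,0,0],"dr":[0,0,0.1]},{"grip":0.39,"offset":[0,0,0],"dr":[0,0,0]}]'
python3 - <<'E'
from h import *
goto(*wgoal(0,-28,.09))
crop("wrist",150,60,510,330,2.2,"w4.png")
E
```

```text
[[45.75206331 -0.05031555]]
[[ 6.81111237e+01 -5.02875271e-02]
 [ 2.72410614e+01 -5.07419241e-02]]
time: 7.1
position: [0.4792, -0.0588, 0.1863]
eef_rot: [-1.372, 0.908, 0.89]
wrist_force: [0.6, 0.2, -0.2]
width: 0.0342
t 7.1 p [ 0.4792 -0.0588  0.1863] w 0.0342 F [ 0.6  0.2 -0.2] q [-0.264 -0.64   1.951  0.1    1.43  -1.818]
offset units [1.133 0.199 1.26 ] dr units [-0.001 -0.018 -0.54 ]
```

View pics/w4.png

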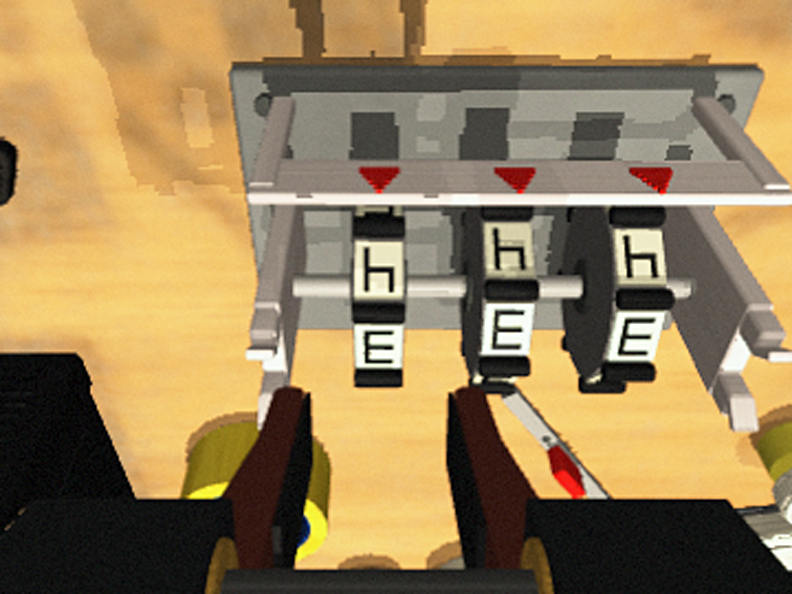

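Run:
```python
from h import *
f=lambda p:np.array(p)/2.2+np.array([150,60])-0.27
print(cyl("wrist",f([[378,270],[378,344],[508,250],[507,328],[641,255],[635,336]]),.040))
print(cyl("wrist",f([[378,220],[378,308],[378,378],[510,287],[503,366],[644,298],[630,372]]),.047))
```

```text
[[ 5.02931528e+01 -5.04361827e-02]
 [ 7.61394070e+00 -5.04669857e-02]
 [ 6.18411272e+01 -5.29567638e-04]
 [ 1.78522494e+01 -8.37467611e-04]
 [ 5.87349483e+01  5.00595743e-02]
 [ 1.28780224e+01  4.87438552e-02]]
[[ 7.38950128e+01 -5.04271414e-02]
 [ 3.11016417e+01 -5.04235460e-02]
 [-8.03727738e+00 -5.04806976e-02]
 [ 4.05903048e+01 -1.56002443e-03]
 [ 6.93205994e-01 -2.23268901e-03]
 [ 3.55836000e+01  4.79072016e-02]
 [-3.40248410e+00  4.73880804e-02]]
```

```bash
python3 -m pendant '[{"grip":0.39,"offset":[0,0.1,0.62],"dr":[0,0,-0.3]},{"grip":0.39,"offset":[0,0.1,0.64],"dr":[0,0,-0.24]},{"grip":0.39,"offset":[0.4,0,0],"dr":[0,0,0]},{"grip":0.39,"offset":[0.33,0,0],"dr":[0,0,0]},{"grip":0.39,"offset":[0.4,0,0],"dr":[0,0,0]},{"grip":0.39,"offset":[0,0,0],"dr":[0,0,0]}]'
python3 - <<'E'
from h import *
goto(*wgoal(0,-28,.011))
E
```

```text
time: 7.9
position: [0.4921, -0.0088, 0.1343]
eef_rot: [-1.391, 0.86, 0.843]
wrist_force: [0.3, 0.9, 0.1]
width: 0.0342
t 7.9 p [ 0.4921 -0.0088  0.1343] w 0.0342 F [0.3 0.9 0.1] q [-0.123 -0.687  2.087  0.053  1.269 -1.685]
offset units [ 1.801 -0.077  0.008] dr units [-0.015 -0.007 -0.093]
```

```bash
python3 -m pendant '[{"grip":0.39,"offset":[0.5,-0.08,0],"dr":[0,0,-0.09]},{"grip":0.39,"offset":[0.5,0,0],"dr":[0,0,0]},{"grip":0.39,"offset":[0.4,0,0],"dr":[0,0,0]},{"grip":0.39,"offset":[0.4,0,0],"dr":[0,0,0]},{"grip":0.39,"offset":[0,0,0],"dr":[0,0,0]},{"grip":0,"offset":[0,0,0],"dr":[0,0,0]},{"grip":0,"offset":[0,0,0],"dr":[0,0,0]},{"grip":0,"offset":[0,0,0],"dr":[0,0,0]},{"grip":0,"offset":[0,0,0],"dr":[0,0,0]}]' 15
python3 - <<'E'
from h import *
goto(*wgoal(0,-28,.011))
crop("wrist",150,60,510,330,2.2,"w5.png")
E
```

```text
time: 9.02
position: [0.5295, -0.0097, 0.0761]
eef_rot: [-1.399, 0.847, 0.828]
wrist_force: [-0.8, -4.7, -0.3]
width: 0.0201
t 9.03 p [ 0.5295 -0.0097  0.0761] w 0.0201 F [-0.8 -4.7 -0.3] q [-0.113 -0.559  2.116  0.052  1.092 -1.684]
offset units [0.077 0.089 0.019] dr units [-0.008 -0.02   0.041]
```

View pics/w5.png

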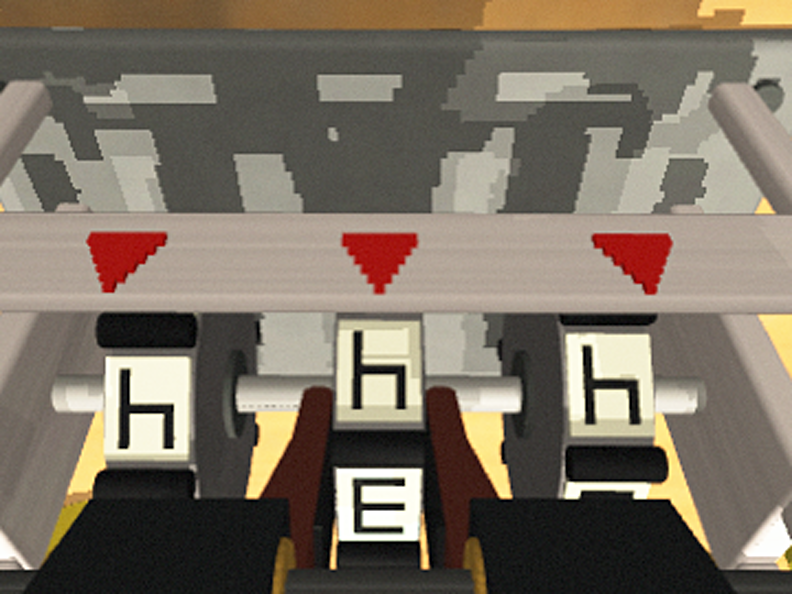

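Run:
```python
from h import *
f=lambda p:np.array(p)/2.2+np.array([150,60])-0.27
print(cyl("wrist",f([[149,408],[378,370],[378,503],[610,386]]),.040))
print(cyl("wrist",f([[148,328],[145,487],[378,447],[615,463]]),.047))
```

```text
[[ 4.71281555e+01 -5.02984276e-02]
 [ 5.88467079e+01 -7.05479177e-04]
 [ 1.35961745e+01 -7.41994820e-04]
 [ 5.38814021e+01  4.95877598e-02]]
[[ 6.87430865e+01 -4.94471192e-02]
 [ 2.71784877e+01 -4.95864725e-02]
 [ 3.81034891e+01 -6.82366637e-04]
 [ 3.39316001e+01  4.84815277e-02]]
```

```bash
python3 -m pendant '[{"grip":0,"offset":[0.003,-0.038,0],"dr":[0,0,1]},{"grip":0,"offset":[0.003,-0.038,0],"dr":[0,0,1]},{"grip":0,"offset":[0.003,-0.038,0],"dr":[0,0,1]},{"grip":0,"offset":[0.003,-0.038,0],"dr":[0,0,1]},{"grip":0,"offset":[0.003,-0.038,0],"dr":[0,0,1]},{"grip":0,"offset":[0.003,-0.038,0],"dr":[0,0,1]},{"grip":0,"offset":[0.003,-0.038,0],"dr":[0,0,1]},{"grip":0,"offset":[0,-0.01,0],"dr":[0,0,0.3]},{"grip":0,"offset":[0,0,0],"dr":[0,0,0]},{"grip":0,"offset":[0,0,0],"dr":[0,0,0]}]'
python3 - <<'E'
from h import *
goto(*wgoal(0,29,.011))
crop("wrist",150,60,510,330,2.2,"w6.png")
E
```

```text
time: 10.32
position: [0.539, -0.0099, 0.0723]
eef_rot: [-0.899, 1.593, 1.578]
wrist_force: [-3.7, -6.2, -9.5]
width: 0.0196
t 10.32 p [ 0.539  -0.0099  0.0723] w 0.0196 F [-3.7 -6.2 -9.5] q [-0.064  0.447  1.165 -0.031  2.059 -1.629]
offset units [0.023 0.007 0.021] dr units [-0.021 -0.004 -0.173]
```

View pics/w6.png

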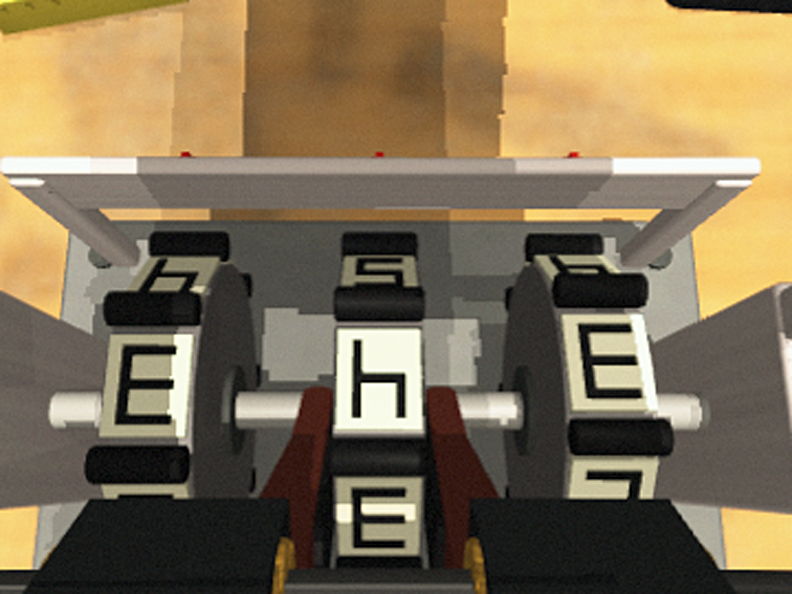

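Run:
```python
from h import *
f=lambda p:np.array(p)/2.2+np.array([150,60])-0.27
print(cyl("wrist",f([[148,386],[378,380],[610,365]]),.040))
print(cyl("wrist",f([[152,307],[137,464],[378,303],[378,458],[600,290],[620,436]]),.047))
```

```text
[[ 2.05613514e+00 -5.05648787e-02]
 [ 3.72241824e+00 -7.67933782e-04]
 [ 8.38204200e+00  4.99041627e-02]]
[[ 2.28041777e+01 -4.98422824e-02]
 [-1.87361161e+01 -5.01259501e-02]
 [ 2.39469995e+01 -7.27538453e-04]
 [-1.74255525e+01 -7.87710590e-04]
 [ 2.83117220e+01  4.83928902e-02]
 [-1.19865899e+01  4.86771236e-02]]
```

```bash
python3 -m pendant '[{"grip":0.39,"offset":[0,0,0],"dr":[0,0,0]},{"grip":0.39,"offset":[0,0,0],"dr":[0,0,0]},{"grip":0.39,"offset":[-0.4,0,0],"dr":[0,0,0]},{"grip":0.39,"offset":[-0.8,0,0],"dr":[0,0,0]},{"grip":0.39,"offset":[-0.7,0,0],"dr":[0,0,0]},{"grip":0.39,"offset":[0,0.1,0.62],"dr":[0,0,-0.6]},{"grip":0.39,"offset":[0,0.1,0.63],"dr":[0,0,-0.6]},{"grip":0.39,"offset":[0,0,0],"dr":[0,0,0]}]'
python3 - <<'E'
from h import *
goto(*wgoal(0.05,21,.011))
E
```

```text
time: 11.38
position: [0.5713, 0.0426, 0.1469]
eef_rot: [-1.012, 1.468, 1.46]
wrist_force: [0.8, -0.3, 1.4]
width: 0.0341
t 11.38 p [0.5713 0.0426 0.1469] w 0.0341 F [ 0.8 -0.3  1.4] q [ 0.011  0.348  1.109  0.008  2.039 -1.549]
offset units [ 2.044  0.146 -0.048] dr units [ 0.011 -0.001  0.085]
```

```bash
python3 -m pendant '[{"grip":0.39,"offset":[0.3,0.14,-0.05],"dr":[0,0,0.08]},{"grip":0.39,"offset":[0.5,0,0],"dr":[0,0,0]},{"grip":0.39,"offset":[0.5,0,0],"dr":[0,0,0]},{"grip":0.39,"offset":[0.4,0,0],"dr":[0,0,0]},{"grip":0.39,"offset":[0.34,0,0],"dr":[0,0,0]},{"grip":0.39,"offset":[0,0,0],"dr":[0,0,0]},{"grip":0,"offset":[0,0,0],"dr":[0,0,0]},{"grip":0,"offset":[0,0,0],"dr":[0,0,0]},{"grip":0,"offset":[0,0,0],"dr":[0,0,0]},{"grip":0,"offset":[0,0,0],"dr":[0,0,0]}]' 15
python3 - <<'E'
from h import *
goto(*wgoal(0.05,21,.011))
E
```

```text
time: 12.62
position: [0.5374, 0.04, 0.071]
eef_rot: [-1.002, 1.477, 1.468]
wrist_force: [1.6, 5.2, 3.2]
width: 0.0198
t 12.62 p [0.5374 0.04   0.071 ] w 0.0198 F [1.6 5.2 3.2] q [ 0.007  0.296  1.31   0.008  1.903 -1.553]
offset units [-0.03   0.011  0.023] dr units [-0.002  0.01  -0.012]
```

```bash
python3 -m pendant '[{"grip":0,"offset":[0.003,0.038,0],"dr":[0,0,-1]},{"grip":0,"offset":[0.003,0.038,0],"dr":[0,0,-1]},{"grip":0,"offset":[0.003,0.038,0],"dr":[0,0,-1]},{"grip":0,"offset":[0.003,0.038,0],"dr":[0,0,-1]},{"grip":0,"offset":[0.003,0.038,0],"dr":[0,0,-1]},{"grip":0,"offset":[0.003,0.038,0],"dr":[0,0,-1]},{"grip":0,"offset":[0,0,0],"dr":[0,0,0]},{"grip":0.39,"offset":[0,0,0],"dr":[0,0,0]},{"grip":0.39,"offset":[0,0,0],"dr":[0,0,0]},{"grip":0.39,"offset":[0,0,0],"dr":[0,0,0]}]'
python3 - <<'E'
from h import *
goto(*wgoal(0.05,-27,.011));goto(*wgoal(0.05,10,.011))
crop("wrist",150,60,510,330,2.2,"w7.png")
E
```

```text
time: 13.88
position: [0.5286, 0.039, 0.0707]
eef_rot: [-1.39, 0.865, 0.848]
wrist_force: [-0.3, 0.4, 0.4]
width: 0.0342
t 13.88 p [0.5286 0.039  0.0707] w 0.0342 F [-0.3  0.4  0.4] q [ 0.019 -0.526  2.097 -0.016  1.102 -1.536]
offset units [-0.026 -0.011  0.052] dr units [-0.008 -0.01  -0.017]
t 13.88 p [0.5286 0.039  0.0707] w 0.0342 F [-0.3  0.4  0.4] q [ 0.019 -0.526  2.097 -0.016  1.102 -1.536]
offset units [ 0.029 -0.176  0.053] dr units [-0.011 -0.007  4.608]
```

View pics/w7.png

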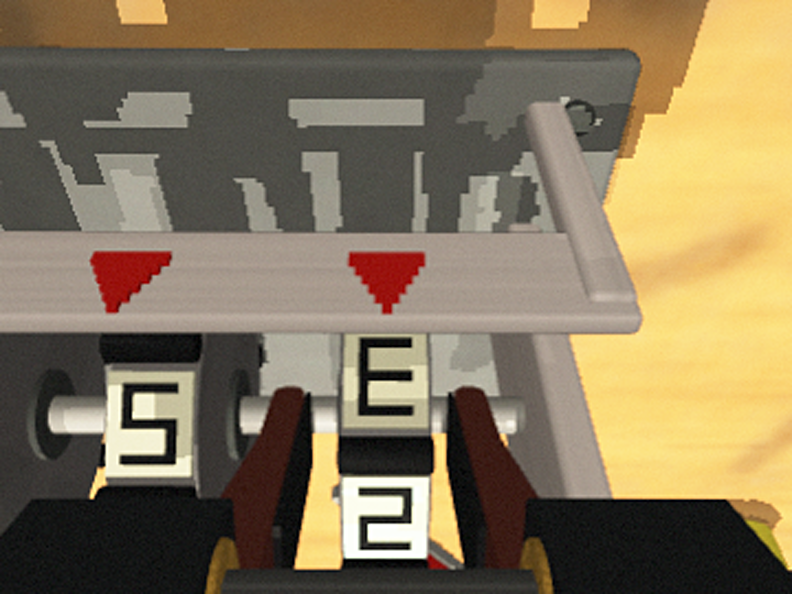

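```bash
python3 - <<'E'
from h import *
f=lambda p:np.array(p)/2.2+np.array([150,60])-0.27
print(cyl("wrist",f([[386,386],[384,515],[150,426]]),.040))
print(cyl("wrist",f([[386,458],[150,347],[145,503]]),.047))
E
python3 -m pendant '[{"grip":0.39,"offset":[0.006,-0.035,0.05],"dr":[0,0,1]},{"grip":0.39,"offset":[0.006,-0.035,0],"dr":[0,0,1]},{"grip":0.39,"offset":[0.006,-0.035,0],"dr":[0,0,1]},{"grip":0.39,"offset":[0.006,-0.035,0],"dr":[0,0,1]},{"grip":0.39,"offset":[0.006,-0.035,0],"dr":[0,0,0.6]},{"grip":0.39,"offset":[0,0,0],"dr":[0,0,0]},{"grip":0,"offset":[0,0,0],"dr":[0,0,0]},{"grip":0,"offset":[0,0,0],"dr":[0,0,0]},{"grip":0,"offset":[0,0,0],"dr":[0,0,0]},{"grip":0,"offset":[0,0,0],"dr":[0,0,0]}]'
python3 - <<'E'
from h import *
goto(*wgoal(0.05,10,.011))
E
```

```text
[[ 6.05148667e+01  4.96774149e-02]
 [ 1.89228268e+01  4.92280572e-02]
 [ 4.84676056e+01 -5.04009147e-04]]
[[4.12327872e+01 4.95870069e-02]
 [6.92476010e+01 3.68686574e-04]
 [2.96363846e+01 3.40206922e-04]]
time: 15.18
position: [0.5347, 0.0402, 0.0702]
eef_rot: [-1.114, 1.342, 1.326]
wrist_force: [0.9, -5.1, -1.8]
width: 0.02
t 15.18 p [0.5347 0.0402 0.0702] w 0.02 F [ 0.9 -5.1 -1.8] q [ 0.01   0.107  1.493  0.002  1.714 -1.548]
offset units [-0.069 -0.006  0.02 ] dr units [-0.017 -0.011  0.01 ]
```

```bash
python3 -m pendant '[{"grip":0,"offset":[0.003,0.038,0],"dr":[0,0,-1]},{"grip":0,"offset":[0.003,0.038,0],"dr":[0,0,-1]},{"grip":0,"offset":[0.003,0.038,0],"dr":[0,0,-1]},{"grip":0,"offset":[0.002,0.025,0],"dr":[0,0,-0.6]},{"grip":0,"offset":[0,0,0],"dr":[0,0,0]},{"grip":0.39,"offset":[0,0,0],"dr":[0,0,0]},{"grip":0.39,"offset":[0,0,0],"dr":[0,0,0]},{"grip":0.39,"offset":[-0.5,0,0],"dr":[0,0,0]},{"grip":0.39,"offset":[-0.9,0,0],"dr":[0,0,0]},{"grip":0.39,"offset":[-0.9,0,0],"dr":[0,0,0]},{"grip":0.39,"offset":[-0.9,0,-0.9],"dr":[0,0,0.5]},{"grip":0.39,"offset":[0,0,-0.35],"dr":[0,0,0.5]}]'
python3 -m pendant '[{"grip":0.39,"offset":[0,0,0],"dr":[0,0,0]},{"grip":0.39,"offset":[0,0,0],"dr":[0,0,0]}]'
python3 - <<'E'
from h import *
goto(*wgoal(0,0,.15))
crop("wrist",150,60,510,330,2.2,"w8.png")
crop("scene",245,165,365,285,5,"s8.png")
E
```

```text
time: 16.68
position: [0.4886, -0.0091, 0.1958]
eef_rot: [-1.288, 1.071, 1.056]
wrist_force: [-0.2, 1.2, -0.9]
width: 0.0343
time: 16.92
position: [0.4875, -0.0077, 0.1899]
eef_rot: [-1.285, 1.075, 1.061]
wrist_force: [-0.8, -0.7, 0.7]
width: 0.0343
t 16.93 p [ 0.4875 -0.0077  0.1899] w 0.0343 F [-0.8 -0.7  0.7] q [-0.097 -0.4    1.741  0.016  1.613 -1.655]
offset units [-0.33  -1.221 -0.02 ] dr units [-8.000e-03  1.000e-03  1.349e+00]
```

View pics/w8.png

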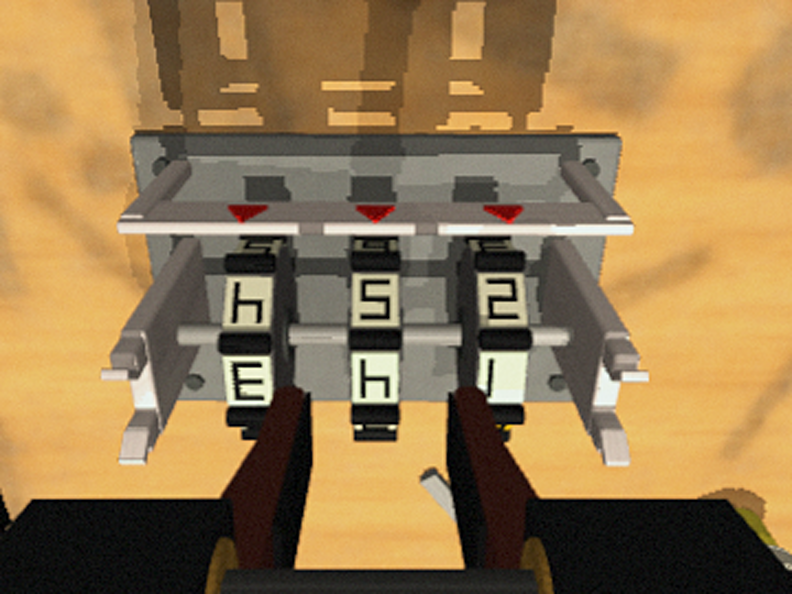

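View pics/s8.png

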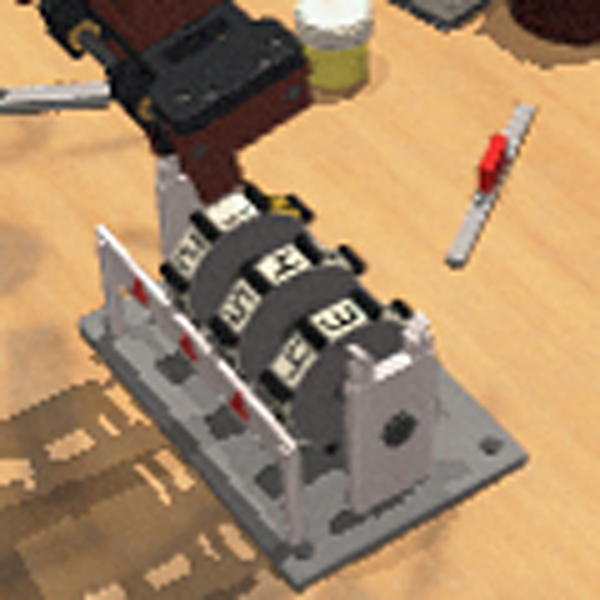

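Run:
```python
from h import *
f=lambda p:np.array(p)/2.2+np.array([150,60])-0.27
for r in(.044,.047):print(cyl("wrist",f([[250,341],[250,414],[376,340],[376,414],[505,339],[502,414]]),r).T)
print(cyl("wrist",f([[247,301],[247,381],[375,301],[376,376],[501,300],[502,378]]),.04).T)
g=lambda p:np.array(p)/5+np.array([245,165])-0.4
for r in(.044,):
  print("scene",cyl("scene",g([[303,385],[366,303],[251,330],[314,245],[203,278],[260,197]]),r))
```

```text
[[ 2.60102923e+01 -1.79219109e+01  2.64638609e+01 -1.80484020e+01
   2.69325612e+01 -1.80761327e+01]
 [-4.83849788e-02 -5.08477414e-02  1.13743612e-04  4.17698595e-05
   4.97709251e-02  5.09553768e-02]]
[[ 2.63019637e+01 -1.30923751e+01  2.67217046e+01 -1.31968094e+01
   2.71554869e+01 -1.32196901e+01]
 [-4.78326208e-02 -4.99631021e-02  1.25712391e-04  6.13149223e-05
   4.92301771e-02  5.01066803e-02]]
[[ 4.84083015e+01  1.65774161e+00  4.83634328e+01  4.84745820e+00
   4.89196255e+01  3.52294528e+00]
 [-5.07462520e-02 -5.10722988e-02 -2.96829420e-04  7.62240870e-05
   4.93968320e-02  4.99382166e-02]]
scene [[ 5.35537993e+01 -6.56403179e-02]
 [-1.92332037e+01 -4.93684363e-02]
 [ 5.42018484e+01 -1.78229221e-02]
 [-2.36202892e+01  2.95202948e-03]
 [ 5.42032238e+01  2.92349169e-02]
 [-1.88723920e+01  5.00453234e-02]]
```

Run:
```python
from h import *
np.set_printoptions(precision=4,suppress=True)
im=eyes.capture("wrist");cv2.imwrite("pics/w9a.png",cv2.resize(im[200:280,190:270,::-1],None,fx=7,fy=7,interpolation=cv2.INTER_CUBIC))
cv2.imwrite("pics/w9b.png",cv2.resize(im[200:280,380:460,::-1],None,fx=7,fy=7,interpolation=cv2.INTER_CUBIC))
a=cv2.imread("pics/w9a.png");b=cv2.imread("pics/w9b.png");cv2.imwrite("pics/w9.png",cv2.resize(np.hstack([a,b]),(800,400)))
```

```text
(no output)
```

View pics/w9.png

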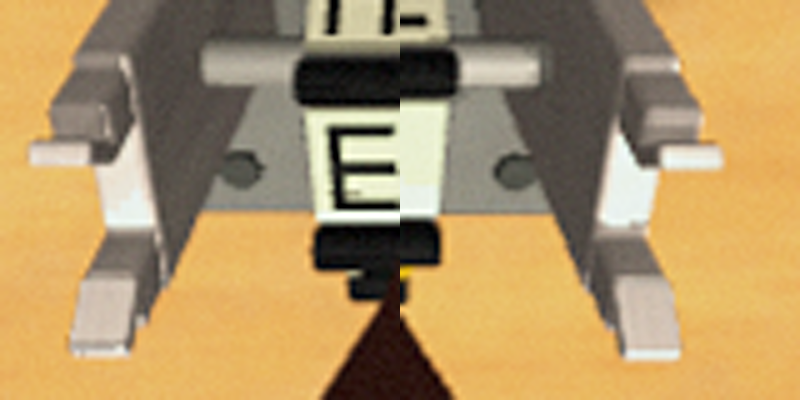

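Run:
```python
from h import *
np.set_printoptions(precision=4,suppress=True)
L=lambda p:np.array([p])/5+[190,200]-0.4
Rr=lambda p:np.array([p])/5+[380-80,200]-0.4
a=plane("wrist",L([130,229]),.104);b=plane("wrist",Rr([625,226]),.104);print("rear floor",a,b)
# front lip tip front edge and rear lip tip rear edge at z .126
for q in ([L([58,145]),L([100,350])],[Rr([692,147]),Rr([650,355])]):
    p=[plane("wrist",x,.126)[0] for x in q];print("lips",p,(p[0]+p[1])/2)
```

```text
rear floor [[ 0.5428 -0.1019  0.104 ]] [[0.5441 0.0827 0.104 ]]
lips [array([ 0.5108, -0.1012,  0.126 ]), array([ 0.5515, -0.1018,  0.126 ])] [ 0.5312 -0.1015  0.126 ]
lips [array([0.5132, 0.0824, 0.126 ]), array([0.5546, 0.082 , 0.126 ])] [0.5339 0.0822 0.126 ]
```

Run:
```python
from h import *
np.set_printoptions(precision=4,suppress=True)
print("bottle",plane("scene",[[271,162]],0.0),plane("side",[[252,355]],0.0), tri("scene",[[269,118]],"side",[[238,320]]))
print("pot",plane("scene",[[311,182]],0.0))
goto([0.4905,0.329,0.15],Rdown(-0.533)); 
from scipy.spatial.transform import Rotation as Ro
s=sensors.observe();print(((np.array([.4905,.329,.16])-s["position"])@Rdown(-.533))/.04)
```

```text
bottle [[0.6545 0.3755 0.    ]] [[0.6551 0.3908 0.    ]] [[0.6644 0.3793 0.1664]]
pot [[ 0.7033  0.2023 -0.    ]]
t 17.07 p [ 0.4873 -0.0076  0.19  ] w 0.0344 F [-0.4  0.4  1. ] q [-0.097 -0.401  1.742  0.016  1.613 -1.655]
offset units [0.98  0.194 8.414] dr units [3.732 0.352 1.319]
[0.7492 4.206  7.2876]
```

```bash
python3 -m pendant '[{"grip":0.6,"offset":[0,0,0],"dr":[0,0,0.68]},{"grip":0.6,"offset":[0,0,0],"dr":[0,0,0.67]},{"grip":0.6,"offset":[0,0,0],"dr":[0.94,0,0]},{"grip":0.6,"offset":[0,0,0],"dr":[0.94,0,0]},{"grip":0.6,"offset":[0,0,0],"dr":[0.94,0,0]},{"grip":0.6,"offset":[0,0,0],"dr":[0.94,0,0]},{"grip":0.6,"offset":[0,0.52,0.91],"dr":[0,0,0]},{"grip":0.6,"offset":[0,0.52,0.91],"dr":[0,0,0]},{"grip":0.6,"offset":[0,0.52,0.91],"dr":[0,0,0]},{"grip":0.6,"offset":[0,0.52,0.91],"dr":[0,0,0]},{"grip":0.6,"offset":[0,0.52,0.91],"dr":[0,0,0]},{"grip":0.6,"offset":[0,0.52,0.91],"dr":[0,0,0]}]'
python3 -m pendant '[{"grip":0.6,"offset":[0.3,0.52,0.91],"dr":[0,0,0]},{"grip":0.6,"offset":[0.4,0.52,0.91],"dr":[0,0,0]},{"grip":0.6,"offset":[0,0,0],"dr":[0,0,0]},{"grip":0.6,"offset":[0,0,0],"dr":[0,0,0]}]'
python3 - <<'E'
from h import *
goto([0.4905,0.329,0.15],Rdown(-0.533))
im=crop("wrist",120,0,520,300,2,"w10.png");cv2.imwrite("pics/w10raw.png",im[:,:,::-1])
E
```

```text
time: 18.58
position: [0.4913, 0.2451, 0.1903]
eef_rot: [-0.807, 1.416, 0.806]
wrist_force: [-0.3, 0.2, -0.3]
width: 0.0525
time: 19.08
position: [0.4931, 0.3269, 0.1624]
eef_rot: [-0.807, 1.417, 0.806]
wrist_force: [0.3, 0.0, 0.2]
width: 0.0524
t 19.07 p [0.4931 0.3269 0.1624] w 0.0524 F [0.3 0.  0.2] q [ 5.280e-01  6.500e-02  1.364e+00 -1.000e-03  1.713e+00 -5.070e-01]
offset units [0.311 0.082 0.013] dr units [-0.019 -0.005  0.003]
```

View pics/w10.png

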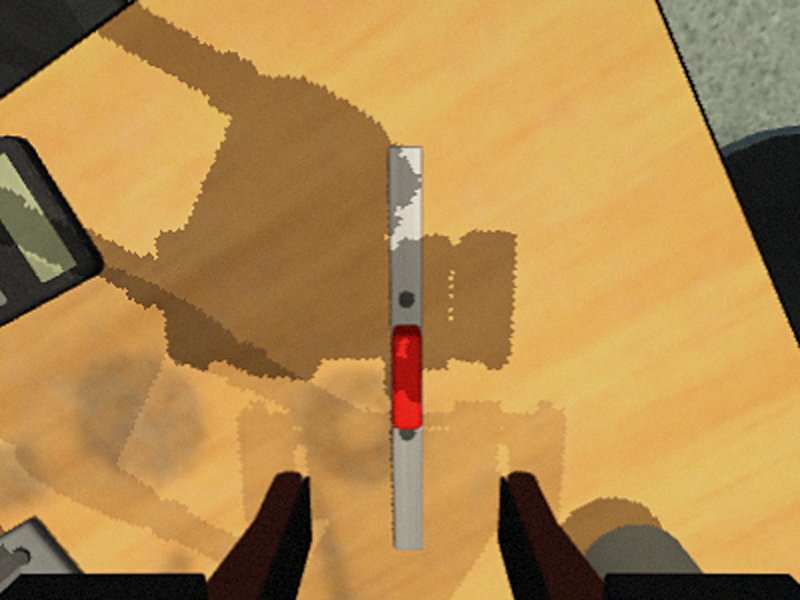

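Run:
```python
from h import *
np.set_printoptions(precision=4,suppress=True)
f=lambda p:np.array(p)/2+np.array([120,0])-0.25
e=plane("wrist",f([[405.5,147],[408,549]]),.010);v=e[0]-e[1];psi=np.arctan2(-v[0],v[1])
print(e,e.mean(0),np.linalg.norm(v),psi,psi-np.pi/2)
g=plane("wrist",f([[407,378]]),.041)
gg=plane("wrist",f([[407,326],[407,428]]),.041);print("grip",g,gg,gg.mean(0))
goto([*e.mean(0)[:2],0.05],Rdown(psi-np.pi/2));goto([*gg.mean(0)[:2],0.05],Rdown(psi-np.pi/2))
```

```text
[[0.402  0.3817 0.01  ]
 [0.5822 0.2763 0.01  ]] [0.4921 0.329  0.01  ] 0.20876768024868947 1.041369644238554 -0.5294266825563425
grip [[0.4897 0.3304 0.041 ]] [[0.4688 0.3427 0.041 ]
 [0.5107 0.3179 0.041 ]] [0.4898 0.3303 0.041 ]
t 19.12 p [0.4935 0.3265 0.163 ] w 0.053 F [ 0.5  1.  -0.9] q [ 0.527  0.064  1.364 -0.001  1.713 -0.507]
offset units [2.824 0.063 0.035] dr units [-0.051  0.001  0.006]
t 19.12 p [0.4935 0.3265 0.163 ] w 0.053 F [ 0.5  1.  -0.9] q [ 0.527  0.064  1.364 -0.001  1.713 -0.507]
offset units [2.824 0.13  0.033] dr units [-0.051  0.001  0.006]
```

```bash
python3 -m pendant '[{"grip":0.5,"offset":[0.4,0.09,0.035],"dr":[-0.05,0,0]},{"grip":0.5,"offset":[0.7,0,0],"dr":[0,0,0]},{"grip":0.5,"offset":[0.8,0,0],"dr":[0,0,0]},{"grip":0.5,"offset":[0.7,0,0],"dr":[0,0,0]},{"grip":0.5,"offset":[0.5,0,0],"dr":[0,0,0]},{"grip":0.5,"offset":[0.3,0,0],"dr":[0,0,0]},{"grip":0.5,"offset":[0.2,0,0],"dr":[0,0,0]},{"grip":0.5,"offset":[0,0,0],"dr":[0,0,0]},{"grip":0.5,"offset":[0,0,0],"dr":[0,0,0]}]'
python3 - <<'E'
from h import *
goto([0.4915,0.329,0.013],Rdown(-0.531))
im=crop("wrist",120,100,520,400,2,"w11.png")
E
```

```text
time: 20.25
position: [0.4916, 0.3304, 0.0194]
eef_rot: [-0.811, 1.413, 0.811]
wrist_force: [-0.3, 0.6, -0.2]
width: 0.0435
t 20.25 p [0.4916 0.3304 0.0194] w 0.0435 F [-0.3  0.6 -0.2] q [ 0.535  0.125  1.557 -0.     1.458 -0.507]
offset units [ 0.16  -0.016 -0.032] dr units [0.012 0.008 0.007]
```

View pics/w11.png

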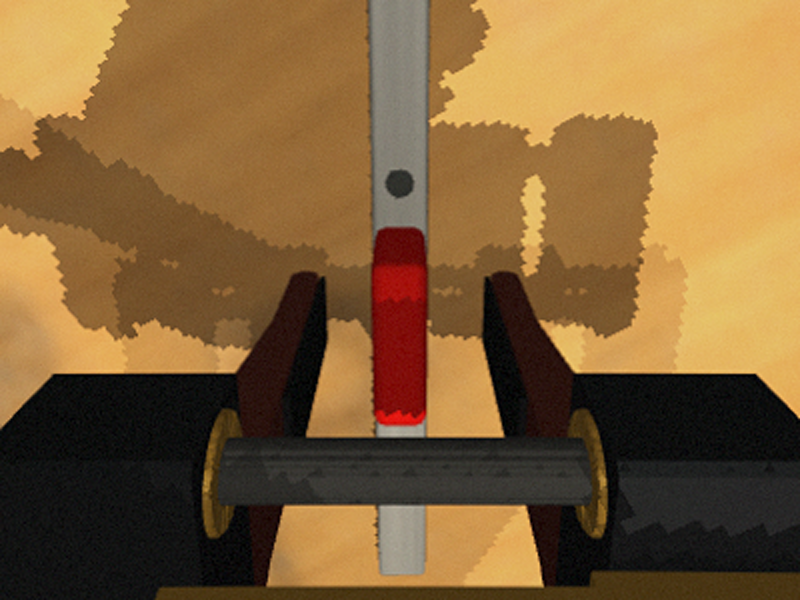

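```bash
python3 -m pendant '[{"grip":0.5,"offset":[0.11,-0.02,-0.03],"dr":[0,0,0]},{"grip":0.5,"offset":[0,0,0],"dr":[0,0,0]},{"grip":0,"offset":[0,0,0],"dr":[0,0,0]},{"grip":0,"offset":[0,0,0],"dr":[0,0,0]},{"grip":0,"offset":[0,0,0],"dr":[0,0,0]},{"grip":0,"offset":[0,0,0],"dr":[0,0,0]},{"grip":0,"offset":[0,0,0],"dr":[0,0,0]},{"grip":0,"offset":[0,0,0],"dr":[0,0,0]}]' 45
python3 - <<'E'
from h import *
st()
E
python3 -m pendant '[{"grip":0,"offset":[-0.3,0,0],"dr":[0,0,0]},{"grip":0,"offset":[-0.7,0,0],"dr":[0,0,0]},{"grip":0,"offset":[-0.9,0,0],"dr":[0,0,0]},{"grip":0,"offset":[-0.9,0,0],"dr":[0,0,0]},{"grip":0,"offset":[-0.9,0,0],"dr":[0,0,0]},{"grip":0,"offset":[-0.9,0,0],"dr":[0,0,0]},{"grip":0,"offset":[0,0,0],"dr":[0,0,0]},{"grip":0,"offset":[0,0,0],"dr":[0,0,0]}]'
python3 - <<'E'
from h import *
st()
im=crop("wrist",120,100,520,400,2,"w12.png")
im=crop("side",220,180,460,360,3.2,"d12.png")
goto([0.5325,-0.009,0.19],Rdown(-0.010-np.pi/2))
E
```

```text
time: 21.3
position: [0.4912, 0.3287, 0.014]
eef_rot: [-0.811, 1.414, 0.811]
wrist_force: [0.2, 0.7, -0.4]
width: 0.0141
t 21.3 p [0.4912 0.3287 0.014 ] w 0.0141 F [ 0.2  0.7 -0.4] q [ 0.532  0.127  1.564 -0.     1.45  -0.509]
time: 22.3
position: [0.4907, 0.3284, 0.1962]
eef_rot: [-0.812, 1.417, 0.811]
wrist_force: [0.3, -0.4, -3.0]
width: 0.0138
t 22.3 p [0.4907 0.3284 0.1962] w 0.0138 F [ 0.3 -0.4 -3. ] q [ 0.532  0.064  1.306 -0.     1.774 -0.509]
t 22.4 p [0.4903 0.3282 0.1952] w 0.0137 F [-0.1  0.1 -2.6] q [ 0.532  0.064  1.307 -0.     1.774 -0.509]
offset units [ 0.147 -5.168 -6.743] dr units [ 7.53e+00 -3.40e-02  3.00e-03]
```

View pics/w12.png

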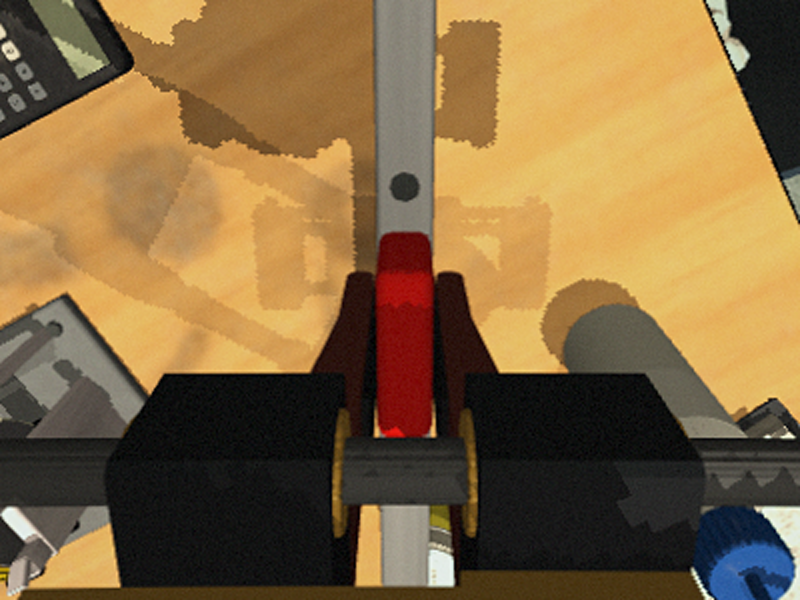

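View pics/d12.png

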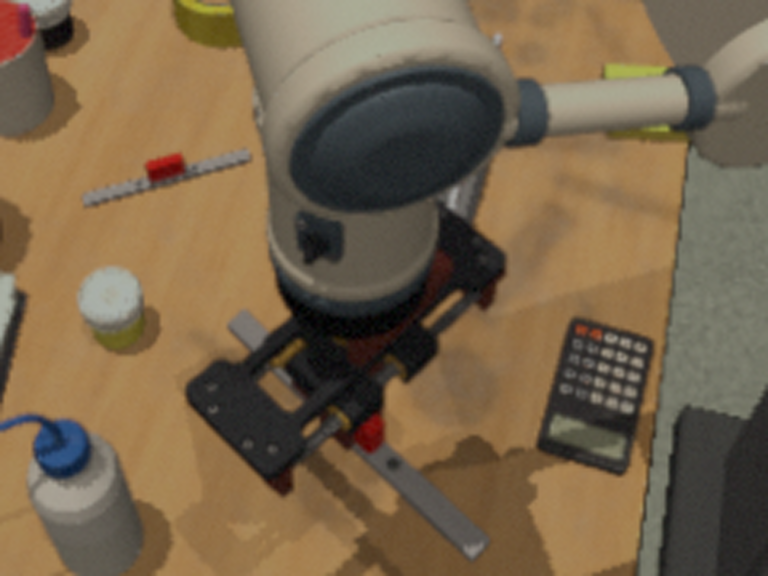

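```bash
python3 -m pendant '[{"grip":0,"offset":[0,0,0],"dr":[0.94,0,0]},{"grip":0,"offset":[0,0,0],"dr":[0.94,0,0]},{"grip":0,"offset":[0,0,0],"dr":[0.94,0,0]},{"grip":0,"offset":[0,0,0],"dr":[0.94,0,0]},{"grip":0,"offset":[0,0,0],"dr":[0.94,0,0]},{"grip":0,"offset":[0,0,0],"dr":[0.94,0,0]},{"grip":0,"offset":[0,0,0],"dr":[0.94,0,0]},{"grip":0,"offset":[0,0,0],"dr":[0.95,0,0]}]'
python3 -m pendant '[{"grip":0,"offset":[0,-0.4,0.1],"dr":[0,0,0]},{"grip":0,"offset":[0,-0.8,0.1],"dr":[0,0,0]},{"grip":0,"offset":[0,-0.9,0.1],"dr":[0,0,0]},{"grip":0,"offset":[0,-0.9,0.1],"dr":[0,0,0]},{"grip":0,"offset":[0,-0.9,0.1],"dr":[0,0,0]},{"grip":0,"offset":[0,-0.9,0.1],"dr":[0,0,0]},{"grip":0,"offset":[0,-0.9,0.1],"dr":[0,0,0]},{"grip":0,"offset":[0,-0.9,0.1],"dr":[0,0,0]},{"grip":0,"offset":[0,-0.9,0.1],"dr":[0,0,0]},{"grip":0,"offset":[0,-0.6,0.1],"dr":[0,0,0]},{"grip":0,"offset":[0,-0.2,0],"dr":[0,0,0]},{"grip":0,"offset":[0,0,0],"dr":[0,0,0]}]'
python3 - <<'E'
from h import *
goto([0.5325,-0.0095,0.15],Rdown(-0.010-np.pi/2))
im=crop("wrist",0,0,640,400,1.25,"w13.png")
im=crop("scene",225,125,385,285,3.7,"s13.png")
im=crop("side",280,140,410,290,4,"d13.png")
E
```

```text
time: 23.4
position: [0.4905, 0.3283, 0.1957]
eef_rot: [0.01, 1.574, -0.013]
wrist_force: [-0.6, 1.0, -2.3]
width: 0.0133
time: 24.9
position: [0.5274, -0.004, 0.1976]
eef_rot: [0.008, 1.572, -0.008]
wrist_force: [-0.0, 0.5, -3.2]
width: 0.0136
t 24.9 p [ 0.5274 -0.004   0.1976] w 0.0136 F [-0.   0.5 -3.2] q [-0.072 -0.107  1.472 -0.     1.777 -0.062]
offset units [ 1.189 -0.135  0.13 ] dr units [ 0.002 -0.007  0.   ]
```

View pics/w13.png

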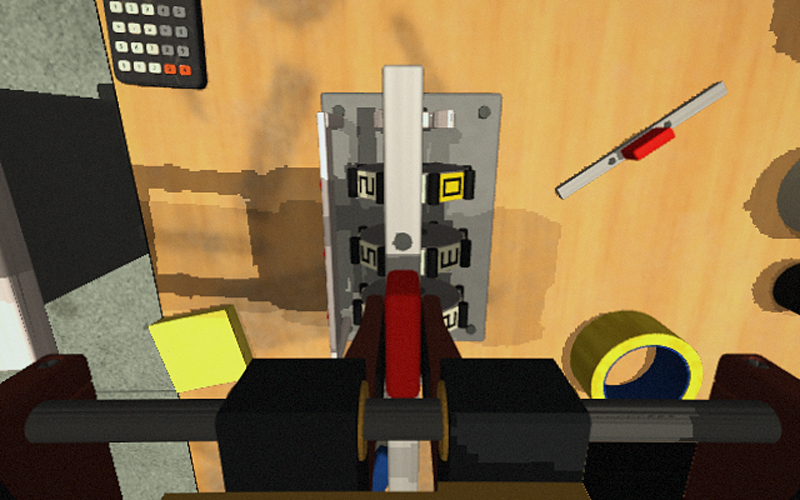

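View pics/s13.png

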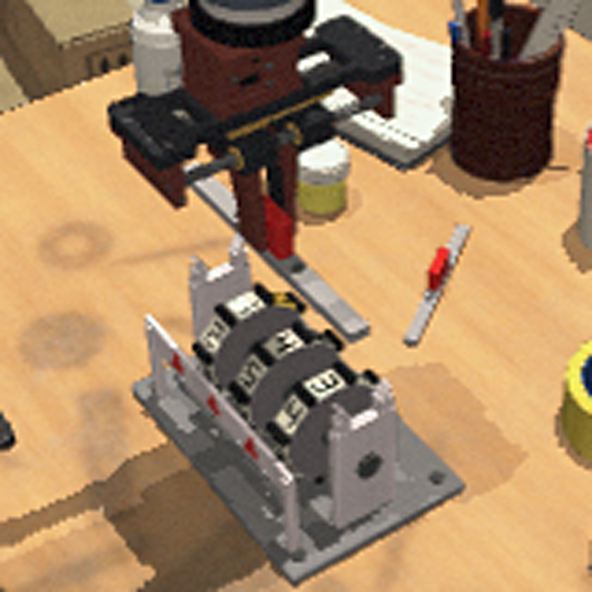

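View pics/d13.png

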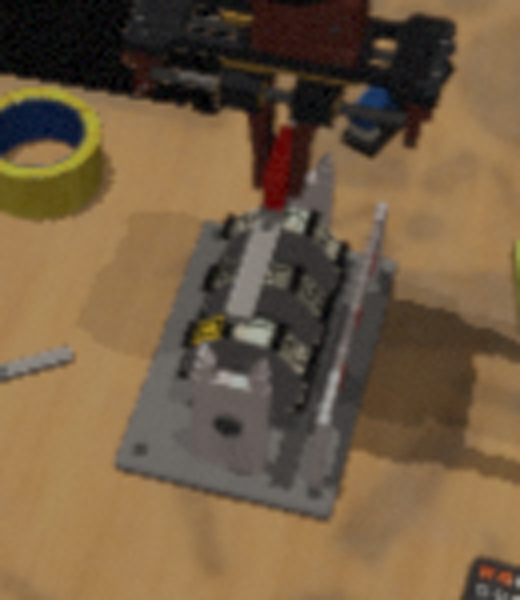

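```bash
python3 -m pendant '[{"grip":0,"offset":[0,-0.13,0.13],"dr":[0,0,0]},{"grip":0,"offset":[0.5,0,0],"dr":[0,0,0]},{"grip":0,"offset":[0.5,0,0],"dr":[0,0,0]},{"grip":0,"offset":[0.15,0,0],"dr":[0,0,0]},{"grip":0,"offset":[0,0,0],"dr":[0,0,0]},{"grip":0,"offset":[0,0,0],"dr":[0,0,0]}]'
python3 - <<'E'
from h import *
goto([0.5325,-0.0095,0.118],Rdown(-0.010-np.pi/2))
im=crop("wrist",220,20,420,220,3,"w14.png")
im=crop("scene",245,165,345,265,5.5,"s14.png")
im=crop("side",310,165,390,265,5.5,"d14.png")
E
```

```text
time: 25.8
position: [0.5332, -0.009, 0.1528]
eef_rot: [0.007, 1.57, -0.008]
wrist_force: [0.3, -0.3, -2.5]
width: 0.0135
t 25.8 p [ 0.5332 -0.009   0.1528] w 0.0135 F [ 0.3 -0.3 -2.5] q [-0.08  -0.092  1.538 -0.     1.695 -0.071]
offset units [ 0.869 -0.013 -0.019] dr units [0.001 0.008 0.003]
```

View pics/w14.png

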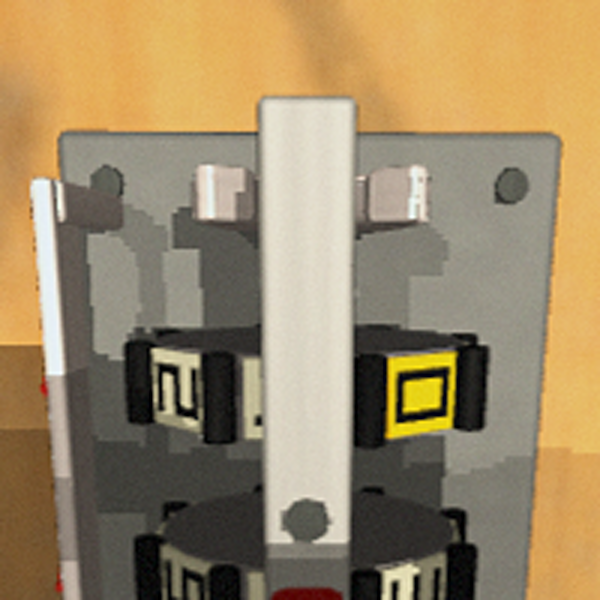

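View pics/s14.png

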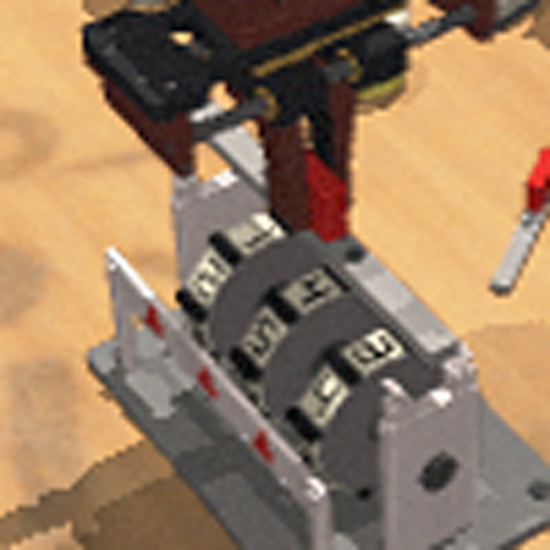

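View pics/d14.png

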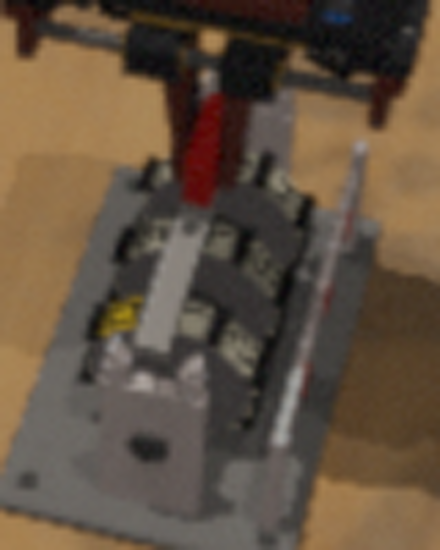

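```bash
python3 -m pendant '[{"grip":0,"offset":[0.2,0,0],"dr":[0,0,0]},{"grip":0,"offset":[0.2,0,0],"dr":[0,0,0]},{"grip":0,"offset":[0.2,0,0],"dr":[0,0,0]},{"grip":0,"offset":[0,0,0],"dr":[0,0,0]},{"grip":0,"offset":[0,0,0],"dr":[0,0,0]}]'
python3 -m pendant '[{"grip":0,"offset":[0.1,0,0],"dr":[0,0,0]},{"grip":0,"offset":[0.1,0,0],"dr":[0,0,0]},{"grip":0,"offset":[0,0,0],"dr":[0,0,0]},{"grip":0,"offset":[0,0,0],"dr":[0,0,0]}]'
python3 - <<'E'
from h import *
goto([0.5325,-0.0095,0.118],Rdown(-0.010-np.pi/2))
im=crop("wrist",220,20,420,220,3,"w15.png")
im=crop("scene",245,165,345,265,5.5,"s15.png")
E
```

```text
time: 26.58
position: [0.533, -0.009, 0.1281]
eef_rot: [0.008, 1.571, -0.008]
wrist_force: [0.1, -0.1, -3.0]
width: 0.0137
time: 27.08
position: [0.533, -0.009, 0.1201]
eef_rot: [0.008, 1.571, -0.008]
wrist_force: [-0.1, -0.4, -3.0]
width: 0.0136
t 27.07 p [ 0.533  -0.009   0.1201] w 0.0136 F [-0.1 -0.4 -3. ] q [-0.08  -0.085  1.589 -0.     1.638 -0.07 ]
offset units [ 0.052 -0.013 -0.011] dr units [ 0.    -0.     0.003]
```

View pics/w15.png

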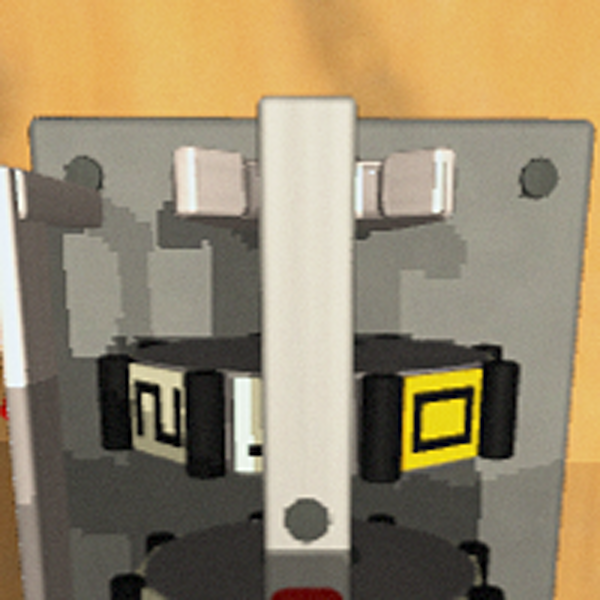

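View pics/s15.png

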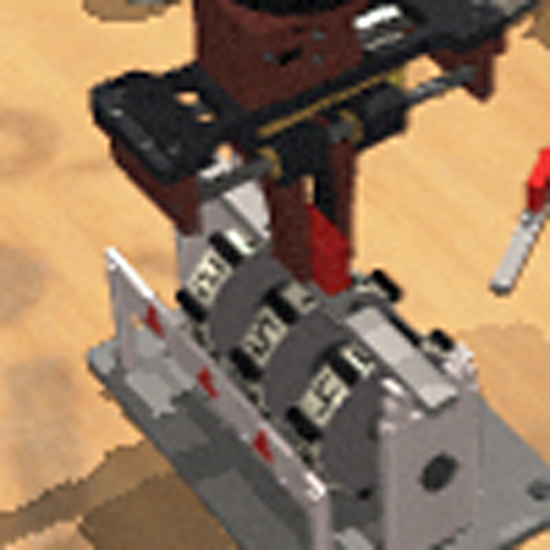

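```bash
python3 -m pendant '[{"grip":0,"offset":[0.05,0,0],"dr":[0,0,0]},{"grip":0,"offset":[0.02,0,0],"dr":[0,0,0]},{"grip":0,"offset":[0,0,0],"dr":[0,0,0]},{"grip":0,"offset":[0,0,0],"dr":[0,0,0]}]'
```

```text
time: 27.68
position: [0.5331, -0.009, 0.118]
eef_rot: [0.008, 1.57, -0.008]
wrist_force: [-2.4, 0.2, 3.6]
width: 0.0137
```

```bash
python3 -m pendant '[{"grip":0.3,"offset":[0,0,0],"dr":[0,0,0]},{"grip":0.35,"offset":[0,0,0],"dr":[0,0,0]},{"grip":0.4,"offset":[0,0,0],"dr":[0,0,0]},{"grip":0.4,"offset":[0,0,0],"dr":[0,0,0]},{"grip":0.4,"offset":[-0.4,0,0],"dr":[0,0,0]},{"grip":0.4,"offset":[-0.8,0,0],"dr":[0,0,0]},{"grip":0.4,"offset":[-0.9,0,0],"dr":[0,0,0]},{"grip":0.4,"offset":[-0.9,0.6,0],"dr":[0,0,0]},{"grip":0.4,"offset":[0,0.9,0],"dr":[0,0,0]},{"grip":0.4,"offset":[0,0.9,0],"dr":[0,0,0]},{"grip":0.4,"offset":[0,0.9,0],"dr":[0,0,0]},{"grip":0.4,"offset":[0,0,0],"dr":[0,0,0]}]'
python3 - <<'E'
from h import *
st()
crop("wrist",0,0,640,400,1.25,"w16.png")
crop("scene",245,165,345,265,5.9,"s16.png")
crop("side",310,165,390,265,5.9,"d16.png")
E
```

```text
time: 29.18
position: [0.5342, 0.125, 0.2383]
eef_rot: [0.005, 1.57, -0.005]
wrist_force: [0.4, -0.1, -0.9]
width: 0.0353
t 29.18 p [0.5342 0.125  0.2383] w 0.0353 F [ 0.4 -0.1 -0.9] q [ 0.168 -0.045  1.341  0.     1.845  0.174]
```

View pics/w16.png

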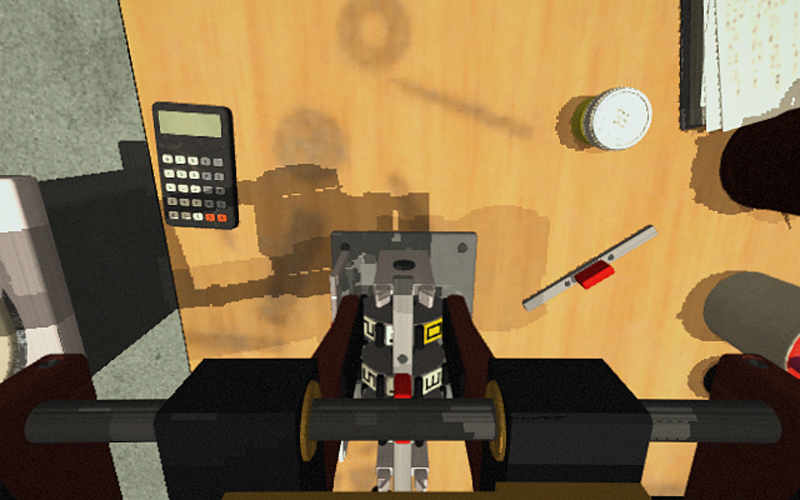

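View pics/s16.png

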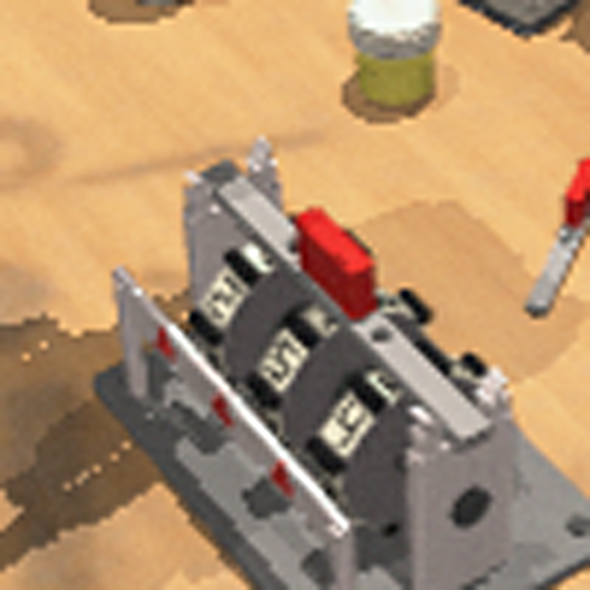

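View pics/d16.png

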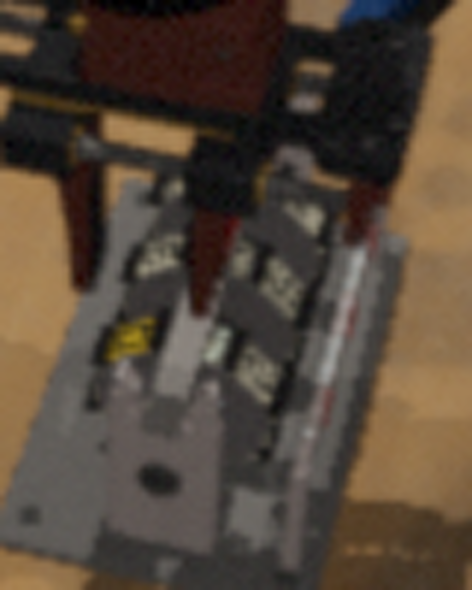

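```bash
python3 -m pendant '[{"grip":0.4,"offset":[-0.5,0.9,0],"dr":[0,0,0]},{"grip":0.4,"offset":[-0.5,0.9,0],"dr":[0,0,0]},{"grip":0.4,"offset":[0,0.9,0],"dr":[0,0,0]},{"grip":0.4,"offset":[0,0.9,0],"dr":[0,0,0]},{"grip":0.4,"offset":[0,0,0],"dr":[0,0,0]},{"grip":0.4,"offset":[0,0,0],"dr":[0,0,0]}]'
python3 - <<'E'
from h import *
st()
box=lambda hx,hy,z0,z1:[A*[1,1,0]+S@np.array([a*hx,b*hy,z]) for z in(z0,z1) for a,b in((-1,-1),(1,-1),(1,1),(-1,1))]
for n,(x0,y0,x1,y1),k in (("scene",(245,165,345,265),6),("side",(305,165,395,265),6)):
    im=eyes.capture(n)
    c=cv2.resize(im[y0:y1,x0:x1,::-1],None,fx=k,fy=k,interpolation=cv2.INTER_CUBIC);cv2.imwrite(f"pics/{n}17r.png",c)
    for P in (box(.008,.105,.104,.114),box(.007,.023,.114,.145)):
        q=(proj(n,P)-[x0,y0]+.5)*k
        for u,v in q: cv2.circle(c,(int(u),int(v)),3,(0,255,0),-1)
    cv2.imwrite(f"pics/{n}17.png",c)
crop("wrist",120,100,520,400,2,"w17.png")
E
```

```text
time: 30.08
position: [0.5361, 0.2657, 0.2773]
eef_rot: [0.008, 1.571, -0.01]
wrist_force: [0.9, 0.5, -0.2]
width: 0.0354
t 30.07 p [0.5361 0.2657 0.2773] w 0.0354 F [ 0.9  0.5 -0.2] q [ 4.040e-01  1.060e-01  1.118e+00 -1.000e-03  1.918e+00  4.150e-01]
```

View pics/scene17.png

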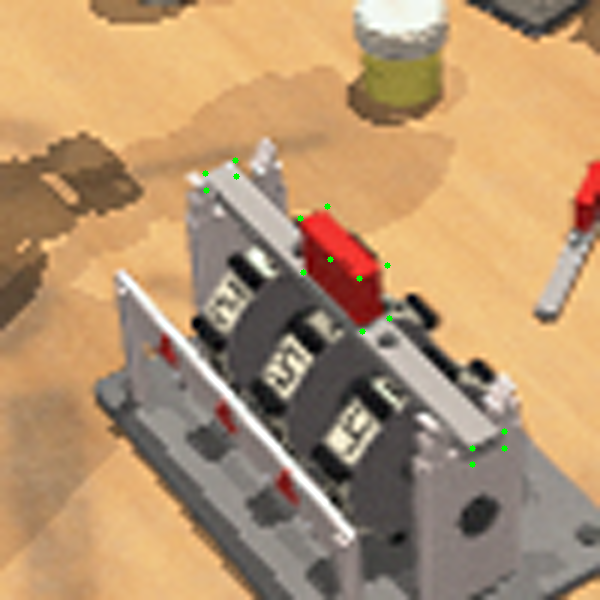

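View pics/side17.png

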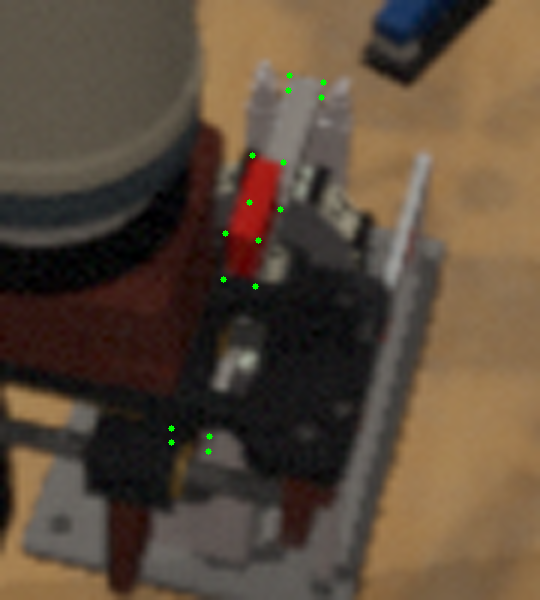

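View pics/w17.png

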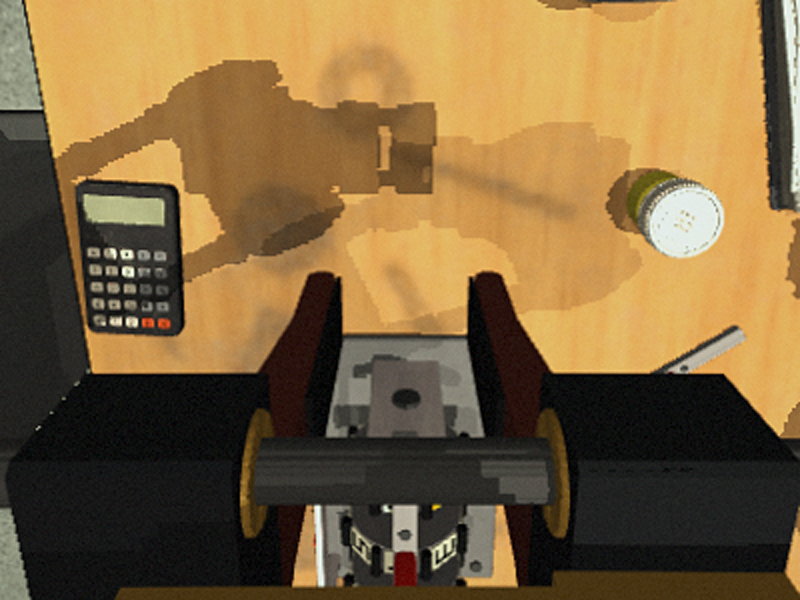

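```bash
python3 -m pendant '[{"grip":0.4,"offset":[0,0,0],"dr":[-1,0,0]},{"grip":0.4,"offset":[0,0,0],"dr":[-1,0,0]},{"grip":0.4,"offset":[0,0,0],"dr":[-1,0,0]},{"grip":0.4,"offset":[0,0,0],"dr":[-1,0,0]},{"grip":0.4,"offset":[0,0,0],"dr":[-1,0,0]},{"grip":0.4,"offset":[0,0,0],"dr":[-1,0,0]},{"grip":0.4,"offset":[0,0,0],"dr":[-1,0,0]},{"grip":0.4,"offset":[0,0,0],"dr":[-1,0,0]},{"grip":0.4,"offset":[0,0,0],"dr":[-1,0,0]},{"grip":0.4,"offset":[0,0,0],"dr":[-1,0,0]},{"grip":0.4,"offset":[0,0,0],"dr":[-1,0,0]},{"grip":0.4,"offset":[0,0,0],"dr":[-0.25,0,0]}]'
python3 -m pendant '[{"grip":1,"offset":[0,0.25,-0.9],"dr":[0,0,0]},{"grip":1,"offset":[0,0.25,-0.9],"dr":[0,0,0]},{"grip":1,"offset":[0,0.25,-0.9],"dr":[0,0,0]},{"grip":1,"offset":[0,0.25,-0.9],"dr":[0,0,0]},{"grip":1,"offset":[0,0.25,-0.9],"dr":[0,0,0]},{"grip":1,"offset":[0,0.25,-0.9],"dr":[0,0,0]},{"grip":1,"offset":[0,0.25,-0.9],"dr":[0,0,0]},{"grip":1,"offset":[0,0,-0.5],"dr":[0,0,0]},{"grip":1,"offset":[0,0,0],"dr":[0,0,0]},{"grip":1,"offset":[0,0,0],"dr":[0,0,0]}]'
python3 - <<'E'
from h import *
st()
im=crop("wrist",220,140,430,280,3.8,"w18.png")
crop("side",0,0,640,400,1.2,"d18.png")
E
```

```text
time: 31.72
position: [0.5359, 0.2662, 0.2775]
eef_rot: [-1.202, 1.214, 1.201]
wrist_force: [0.4, -0.0, -0.8]
width: 0.0352
time: 32.98
position: [0.463, -0.0038, 0.2773]
eef_rot: [-1.201, 1.214, 1.201]
wrist_force: [-0.2, 0.6, 0.5]
width: 0.0879
t 32.98 p [ 0.463  -0.0038  0.2773] w 0.0879 F [-0.2  0.6  0.5] q [-0.082 -0.257  1.462  0.     1.936 -1.642]
```

View pics/w18.png

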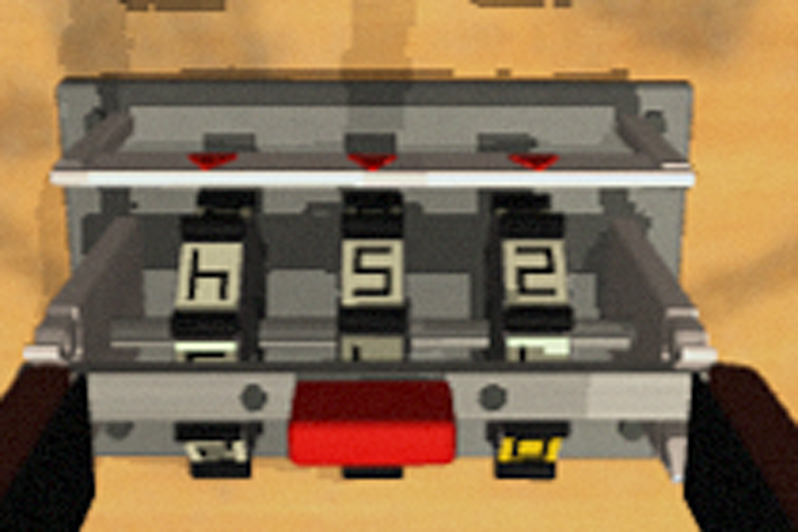

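View pics/d18.png

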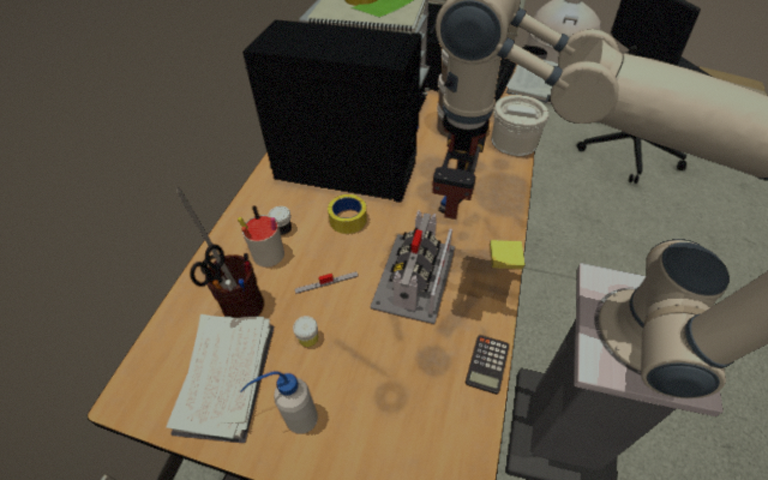

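Run:
```python
from h import *
np.set_printoptions(precision=4,suppress=True)
f=lambda p:np.array(p)/3.8+np.array([220,140])-0.37
print(cyl("wrist",f([[206,321],[372,320],[538,321]]),.044).T, "front lug, want 22.5")
print(cyl("wrist",f([[210,277],[373,274],[534,271]]),.04).T, "digit cell, want 45")
q=plane("wrist",f([[100,372],[680,372],[100,420],[680,417]]),.114);print("bar top edges",q)
g=plane("wrist",f([[290,423],[455,423]]),.145);print("grip",g.mean(0),"seat",A)
s,R=st()
```

```text
[[25.7391 26.1388 25.7803]
 [-0.0496  0.0001  0.0497]] front lug, want 22.5
[[46.1632 47.6708 49.2173]
 [-0.0497  0.0003  0.0497]] digit cell, want 45
bar top edges [[ 0.5242 -0.0881  0.114 ]
 [ 0.5258  0.0812  0.114 ]
 [ 0.5396 -0.0893  0.114 ]
 [ 0.5403  0.0821  0.114 ]]
grip [ 0.5261 -0.0082  0.145 ] seat [ 0.533 -0.009  0.062]
t 33.08 p [ 0.463  -0.0035  0.2772] w 0.088 F [-0.3  0.4  0.4] q [-0.081 -0.256  1.462 -0.     1.936 -1.642]
```

The bar's top edges put its centre at x = 0.5325, y ≈ -0.008, and it is aligned and seated. The wheels are within about 3–4° of target, against a tolerance of 11.5°. Handing in.

Run:
```python
from bench import bot
print(bot.sign_off())
```

```text
the job is handed in; nothing more can be done
None
```

I rolled the wheels to 2, 5, 4, laid the large locking bar across the saddles grip up, backed the arm off and handed in at about 33 s. No verdict was reported.

**Wheels:** The last view shows 2, 5, 4 at the pointers. Each wheel measures about 1–4° short of exact, and the limit is 11.5°. The single views disagreed by a few degrees: digit cells read 46–49° where 45° was wanted, and lugs read about 26° where 22.5° was wanted.

**Bar:**
- **Height:** the hand met the saddle floors at the height a seated bar should give (TCP 0.118 m, with about 6 N of contact).
- **Position:** the top edges put its centre within about 1 mm of the seat in both directions. It is parallel to the axle within about 0.01 rad.
- **Discrepancies:** predicted and seen corners in the scene picture agreed to about 1 px (1–2 mm). One reading of the grip's x came out 7 mm short. I put that down to having clicked the edge of the grip's side face rather than its top, since the bar's own edges gave 0.5325 m. I did not measure it again.

**Bystanders:** The pot and the tape roll look undisturbed in the last side picture, and the arm never went near them. The stapler was mostly hidden behind the gripper in that picture, but the arm made no contact there.

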